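# Roll the slot cover down on the tub guide fence

## Task

The grey cover strip that keeps spilt gel out of the slot of the aluminium tub fence has only been started by hand. Take the hand roller out of its holder, roll it along the strip with firm pressure, but never more than about 3 kg of push, until all four lengths are seated flat from end to end, touching the fence with nothing but the roller, and hang the roller back in its holder; leave the bottle behind the fence and the lid and hex key in front of it where they are.

Things in the scene. Friction and masses are not known exactly. Their poses are not given: they have to be found in the camera images.
- fence: Fixed tub fence: aluminium slotted profile, 30 x 30 x 290 mm, on two slotted brackets. Origin: on the table under its middle; y along it. Top face nominally 55 mm up, slot on x = 0. Clamped by eye: all of it is up to 2.5 mm high or low, and it slopes about its left bolt (y = +105 mm) by up to 1.3 degrees, so its -y end is up to 8 mm off. The pose leaves this out: feel for it. Rigid under load.
- roller: Upright hand roller, 113 mm tall, 0.3 to 0.45 kg. Origin: lowest point of its wheel; z up the handle. Steel fork, 34 mm across in x; dark guard plate, 52 (x) x 60 (y) mm, 51 to 55 mm up; wooden handle, 32 (x) x 26 (y) mm, 57 to 113 mm up. Grip the 26 mm along y, so that rolling cannot twist it in the fingers; fingertips may bear on the guard. Starts upright in the holder, same yaw.
- roller_wheel (a joint): Turning of the roller's black wheel, rad, free and unlimited. Wheel: 40 mm diameter, 22 mm wide, axle 20 mm above the roller's origin along the roller's x axis, so it rolls along the roller's y axis.
- holder: Bent grey steel stand, fixed: 90 x 96 mm top plate, upper face 62 mm up, with a 40 (x) x 46 (y) mm hole in its middle, open beneath. Origin: on the table under the hole's middle. The roller's wheel and fork (34 x 40 mm) go down the hole until its guard plate rests on the top plate; the wheel's lowest point is then 11 mm above the table.
- holder_mouth (a point): Middle of the hole in the holder's top plate, at the upper face.
- tub_lid: Pink screw lid, 98 mm wide, 16 mm high, lying loose in front of the fence. Bystander. Origin: centre of its underside.
- hex_key: Small black hex key, 84 mm long, 5 mm thick, lying loose in front of the fence. Bystander.
- clip1 (a joint): Height of strip length 1 over its seat, m: 0 = cap on the profile's top face, positive = proud. Its middle is at y = +90 mm on the fence. The cover strip is four stiff grey plastic lengths in one line on x = 0, each 58 x 20 mm, cap 3.5 mm thick, with barbed legs in the slot and 2 mm gaps. Each starts 2 to 4 mm proud and rocks a little.
- strip1 (a joint): Rocking of strip length 1 along the fence, rad: 0 = level with the profile; positive = its +y end is higher. Starts within 0.03 either way; at most 0.06.
- clip2 (a joint): As clip1, for length 2; middle at y = +30 mm. All lengths: the barbs give way under 9 to 13 N and hold where they are left; a push near one end tips the length first. Seated, the cap is a hard stop; more than 38 N of contact crushes it. Where the wheel climbs from a seated length onto a proud one, it wedges and the contacts add up to some 30 % more than the push down.
- strip2 (a joint): Rocking of strip length 2 along the fence, rad: 0 = level with the profile; positive = its +y end is higher. Starts within 0.03 either way; at most 0.06.
- clip3 (a joint): As clip1, for length 3; middle at y = -30 mm on the fence.
- strip3 (a joint): Rocking of strip length 3 along the fence, rad: 0 = level with the profile; positive = its +y end is higher. Starts within 0.03 either way; at most 0.06.
- clip4 (a joint): As clip1, for length 4; middle at y = -90 mm on the fence.
- strip4 (a joint): Rocking of strip length 4 along the fence, rad: 0 = level with the profile; positive = its +y end is higher. Starts within 0.03 either way; at most 0.06.
- dye_bottle: Small amber bottle with a black screw cap, 42 mm wide, 85 mm tall, standing loose behind the fence on the right. Bystander. Origin: centre of its underside.

How it is judged:
On the way:
1. the roller's wheel turns on the strip while pressed on it with more than 5 N (contact force between roller and fence above 5 N and (velocity of joint roller_wheel above 0.3 rad/s or velocity of joint roller_wheel below -0.3 rad/s)), for 0.1 s.
At the end, for the whole second after the job is handed in: Every strip length is within 1 mm of its seat and within 0.02 rad of level; the roller hangs upright in the holder (guard plate on the top plate, lowest point under 16 mm, within 8 mm of the hole's middle, tilt under 0.08 rad), released and at rest (value of joint each of clip1, clip2, clip3, clip4 below 0.001 m and value of joint strip1 between -0.02 and 0.02 rad and value of joint strip2 between -0.02 and 0.02 rad and value of joint strip3 between -0.02 and 0.02 rad and value of joint strip4 between -0.02 and 0.02 rad and horizontal distance between roller and holder_mouth below 0.008 m and angle between roller's own z axis and vertical below 0.08 rad and height (world z) of roller below 0.016 m and linear speed of roller below 0.02 m/s and not (contact force between the fingers and roller above 0.1 N)); the robot touches nothing.
It fails at once if the roller presses on the fence or its strip with more than 38 N in all (contact force between roller and fence above 38 N).
It fails at once if the fingers or the arm touch the fence or its strip (contact force between any of the fingers, the arm and fence above 0.5 N).
It fails at once if the dye bottle, the lid or the hex key is moved more than 2 cm (distance of any of dye_bottle, tub_lid, hex_key from where it was at the start of the episode above 0.02 m).
It also fails if it takes over 70 s, if anything falls off the work surface, if the arm or the gripper's body presses on something with over 40 N, if the wrist force passes 120 N, or if a joint passes its speed limit or range.

## Robot

A 6-joint arm with a two-finger parallel gripper is mounted at the origin on a cart in front of the work surface, level with it; the furniture and walls round the work are solid. World frame = base frame: x ahead of the robot, y to its left, z up, the work surface at z = 0. Lengths are in m, angles in rad, forces in N, time in s.
With the tool pointing down it reaches from about 0.35 to 0.975 m from the base axis. Payload 4.9 kg.
Tool frame: the origin (TCP) lies on the front face of the gripper's body, between the roots of the fingers; the fingertips stand 73 mm ahead of it and the grasp point (between the pads) lies 54 mm ahead of it (tip_extent is the distance from the TCP to the fingertips, in m); y points along the fingers, x is the direction in which the jaws open and shut, and the axes are right-handed (so a half turn about y gives the same grasp; the last joint's range is limited). The gripper opens to 85 mm and grips with 20 to 120 N. Pads are 22 mm wide; open, the fingers measure 114 mm over their backs; the gripper's body (76 mm by 85 mm) begins 54 mm behind the grasp point. The pads swing forward as they close: fully open they stand 13 mm farther back than shut.
Start: joints at [1.044, 0.053, 1.613, -0, 1.476, -0.119], TCP at [0.248, 0.574, 0.304] pointing down, gripper open.
Joint ranges: [-3.01, 3.01], [-1.01, 2.22], [0.06, 2.58], [-1.02, 4.17], [0.09, 2.62], [-3.14, 3.14]. Speed limits (rad/s): [2.57, 2.57, 3.14, 3.14, 3.14, 3.14].

## Interface

Orientations are given as a unit quaternion [w, x, y, z].
In Python, from plant import state, grab_frame, camera_info, job_done, tip_extent gives the robot as it stands.
- The arm moves only by the tool carry_out, never from a script. Its argument "rows" is a list that holds one entry, the list of rows, each a list of 7 numbers: the turn, a rotation vector about the world's x, y, z as a fraction of full scale, then the shift along the world's x, y, z as a fraction of full scale, then the finger opening in mm, from 0 to 85.4. A call has 1 to 5 rows; each row shifts and turns the commanded pose from where the row before left it; what a row does not reach is not made up. Full scale, the value 1, is 40 mm for a shift and 4 degrees for a turn. A row lasts 1/10 s, in which the tool goes at most 50 mm and 8.59 degrees, less where a joint would pass 70% of its speed; a pose out of reach is approached as far as the arm can. A call with a number of a shift or a turn outside -1 to 1 is refused whole. A call with a gripper value outside its range is refused whole. The fingers move at their own pace and stop on an object; the grip force is fixed at half the most. Time passes only in rows, so rows that do not move let the fingers close. It gives the time, the measured TCP pose, the force and the opening at its end, in the units of the state.
- state(): the state, without advancing time (a new reading comes with each control period).
- grab_frame(name): name is "side" or "top" or "wrist"; returns the picture (480x640x3 uint8, blue, green, red); there is no depth.
- camera_info(name): a dict with "intrinsics" (3x3 intrinsics, pixels), "xyz" and "rotation" of the camera in the world; the wrist camera has in their place "tool_from_camera" (4x4, takes a point from camera to tool coordinates, whose origin is the TCP and whose axes are the tool frame's). Camera axes: x right, y down, z forward; pixel columns grow to the right and rows downward; lengths in m; the calibration is good to about 2 mm. A picture is of the moment at which its call begins: read the wrist's pose just before it. camera_info takes no time and is no camera call.
- job_done(): hands the job in, once; it reports no verdict.
The state is a dict: "time": time; "joint_pos": joint angles; "joint_vel": joint speeds; "joint_efforts": joint torques, N m; "tool_pos": TCP position; "tool_rot": TCP orientation; "contact_force": force on the tool from outside, world axes, zero at the start; "ft_torque": the same for the moment, N m; "gripper_width": opening from 0.0 (shut) to 1.0 (fully open).
Only numpy, scipy, OpenCV 4.12 (cv2) and the standard library are available. Lean on these libraries where they do the work, as an engineer would, in place of code of your own. Each camera call takes 0.05 s, during which the arm holds its last target.

## Working session

There is one attempt and no reset: what is moved stays moved. The work goes in short steps, Python scripts to look and compute and a tool call to move; the robot and the scene stay as the last step left them, time stands still between calls to the robot, and variables do not carry over. Pictures are saved under pics/ and viewed, and the job is handed in when it is done.

Besides the shell and the picture viewer there is one more tool, called as name(argument=value, ...), one argument or row to a line, values as JSON. carry_out: Moves the arm, as the interface text tells. Shift numbers are shares of 40 mm and turn numbers shares of 4 degrees, none past 1 either way. Its arguments: {"type":"object","properties":{"rows":{"type":"array"}},"required":["rows"]}

```bash
ls; mkdir -p pics; python3 - <<'E'
from plant import *
import cv2
print(state())
for n in ("side","top","wrist"):
    cv2.imwrite(f"pics/{n}0.png",grab_frame(n)); print(n,camera_info(n))
print(tip_extent)
E
```

```text
pics
{'time': 0.0, 'joint_pos': array([ 1.04399545e+00,  5.33538632e-02,  1.61427929e+00,  3.51029492e-05,
        1.47601666e+00, -1.19012170e-01]), 'joint_vel': array([-0.00046605,  0.00082074,  0.00040181, -0.00029801,  0.00031166,
       -0.00065424]), 'joint_efforts': array([ 2.28358172e-04, -3.93656516e+01, -3.70183754e+01,  9.37810341e-06,
        6.58231991e-03,  1.43497907e-06]), 'tool_pos': array([0.24762354, 0.573339  , 0.30267352]), 'tool_rot': array([-0.59057188,  0.5911988 ,  0.38774285, -0.38905568]), 'contact_force': array([-0.27889966,  0.00869137,  0.05216249]), 'ft_torque': array([-0.07519596,  0.00180333, -0.055366  ]), 'gripper_width': 1.0006198180631334}
side {'intrinsics': array([[496.90678027,   0.        , 324.87928479],
       [  0.        , 496.90678027, 241.52817013],
       [  0.        ,   0.        ,   1.        ]]), 'xyz': array([0.46246753, 0.60999609, 0.57870631]), 'rotation': array([ 0.02501487, -0.02291919,  0.88654211, -0.46140226])}
top {'intrinsics': array([[525.47415397,   0.        , 322.84535004],
       [  0.        , 525.47415397, 233.03690766],
       [  0.        ,   0.        ,   1.        ]]), 'xyz': array([ 0.44197533, -0.10889904,  0.90700891]), 'rotation': array([-0.03990199,  0.70922493, -0.70320188,  0.03024802])}
wrist {'intrinsics': array([[417.45241947,   0.        , 318.86587206],
       [  0.        , 417.45241947, 237.51913623],
       [  0.        ,   0.        ,   1.        ]]), 'tool_from_camera': array([[ 9.99999267e-01, -6.78784576e-04,  1.00293031e-03,
        -8.27227591e-04],
       [-1.14695452e-03, -2.65006182e-01,  9.64246031e-01,
        -6.98895826e-02],
       [-3.88732602e-04, -9.64246474e-01, -2.65006766e-01,
         6.74733292e-02],
       [ 0.00000000e+00,  0.00000000e+00,  0.00000000e+00,
         1.00000000e+00]])}
0.0726
```

View pics/side0.png

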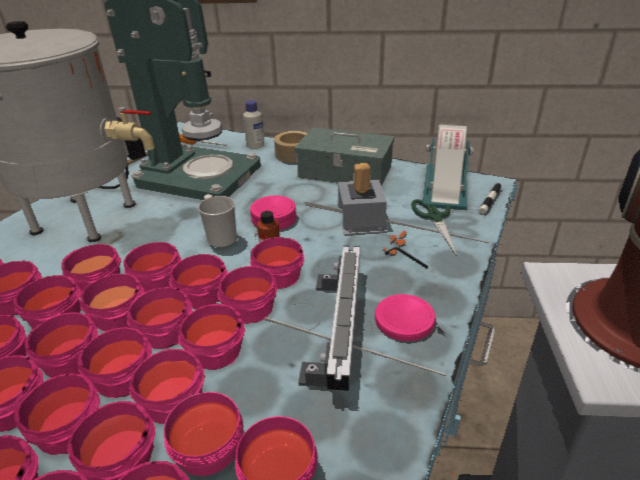

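View pics/top0.png

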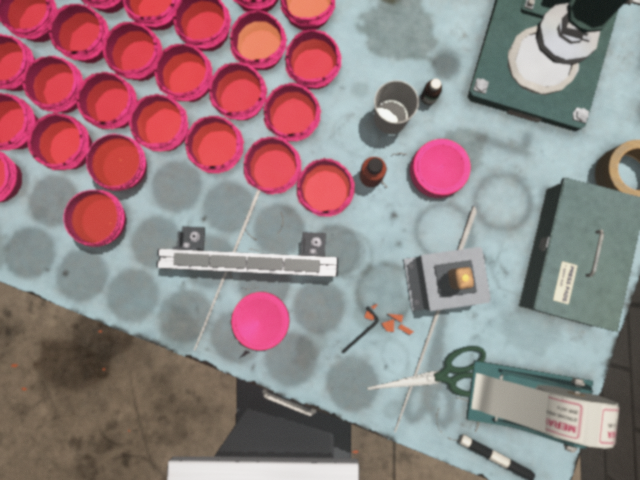

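View pics/wrist0.png

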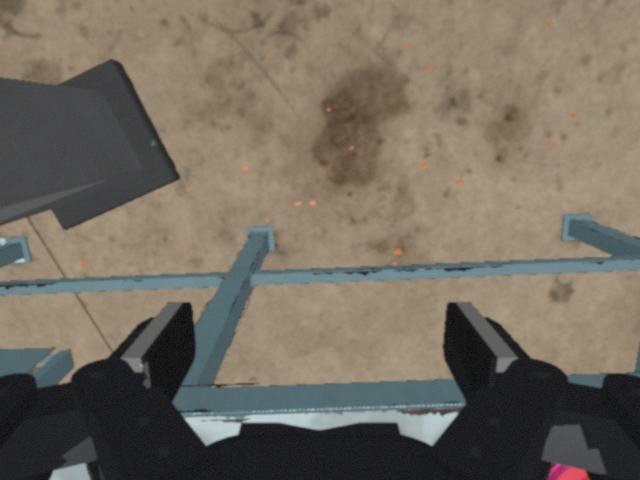

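```bash
cat > h.py <<'E'
from plant import *
import numpy as np, cv2
from scipy.spatial.transform import Rotation as R
def q2R(q): return R.from_quat([q[1],q[2],q[3],q[0]]).as_matrix()
def cam(n,tp=None,tq=None):
    c=camera_info(n);K=c['intrinsics']
    if n=='wrist':
        T=np.eye(4);T[:3,:3]=q2R(tq);T[:3,3]=tp;M=T@c['tool_from_camera'];return K,M[:3,:3],M[:3,3]
    return K,q2R(c['rotation']),c['xyz']
def px2w(C,uv,z):
    K,Rm,t=C;d=Rm@np.linalg.inv(K)@np.array([uv[0],uv[1],1.]);return t+d*(z-t[2])/d[2]
def w2px(C,p):
    K,Rm,t=C;q=K@(Rm.T@(np.asarray(p)-t));return q[:2]/q[2]
E
python3 - <<'E'
from h import *
im=cv2.imread('pics/top0.png')
a=cv2.resize(im[220:300,150:350],None,fx=4,fy=4,interpolation=cv2.INTER_CUBIC);cv2.imwrite('pics/t1.png',a)
b=cv2.resize(im[230:370,330:510],None,fx=4,fy=4,interpolation=cv2.INTER_CUBIC);cv2.imwrite('pics/t2.png',b)
s=cv2.imread('pics/side0.png')
cv2.imwrite('pics/s1.png',cv2.resize(s[150:400,290:450],None,fx=2.4,fy=2.4,interpolation=cv2.INTER_CUBIC))
E
```

```text
(no output)
```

View pics/t1.png

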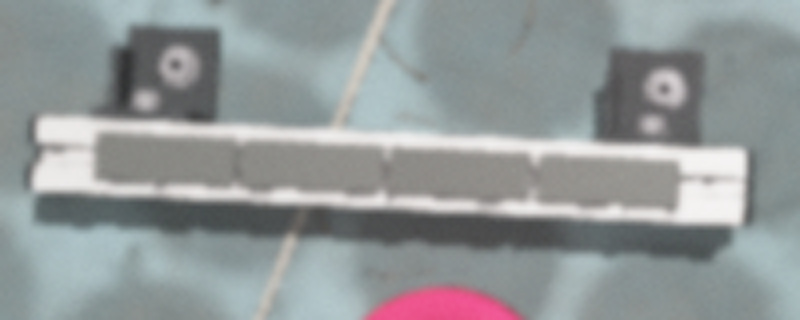

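View pics/t2.png

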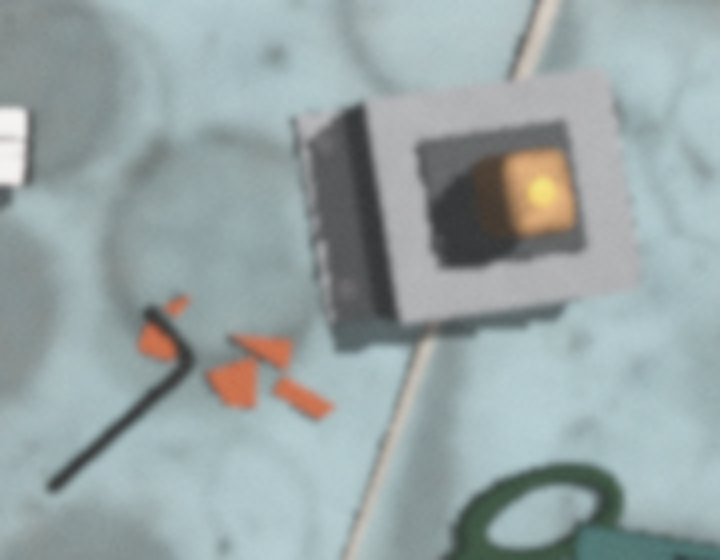

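View pics/s1.png

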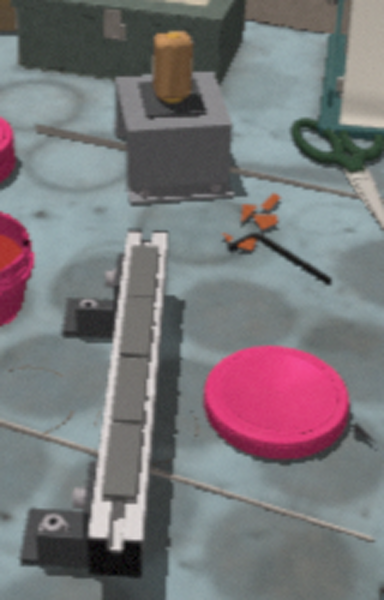

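```bash
python3 - <<'E'
from h import *
C=cam('top')
def f(pts,off,z): return np.array([px2w(C,(off[0]+p[0]/4+.0-.375,off[1]+p[1]/4-.375),z) for p in pts])
def rep(n,P): print(n,P.round(4).tolist(),'mean',P.mean(0).round(4))
H=f([(362,105),(605,70),(640,285),(400,322)],(330,230),.062);rep('holder',H)
G=f([(418,143),(567,120),(583,247),(440,268)],(330,230),.066);rep('guard',G)
T=f([(505,152),(570,148),(577,230),(508,235)],(330,230),.124);rep('handle',T)
F=f([(35,117),(33,190),(743,222),(748,150)],(150,220),.055);rep('fence',F)
S=f([(97,132),(97,180),(680,208),(680,160)],(150,220),.0615);rep('strip',S)
for n,P in (('holder',H),('guard',G)):
    d=(P[0]-P[1]+P[3]-P[2]);print(n,'yaw',np.degrees(np.arctan2(-d[0],d[1])), [np.linalg.norm(P[i]-P[i-1]).round(4) for i in range(4)])
for n,P in (('f',F),('s',S)):
    d=(P[0]+P[1]-P[2]-P[3]);print(n,'yaw',np.degrees(np.arctan2(-d[0],d[1])), [np.linalg.norm(P[i]-P[i-1]).round(4) for i in range(4)])
s=state();print(q2R(s['tool_rot']).round(3))
E
```

```text
holder [[0.4905, -0.2535, 0.062], [0.5053, -0.3509, 0.062], [0.4198, -0.363, 0.062], [0.4043, -0.2677, 0.062]] mean [ 0.455  -0.3088  0.062 ]
guard [[0.4753, -0.2749, 0.066], [0.4849, -0.3343, 0.066], [0.4347, -0.3396, 0.066], [0.4259, -0.283, 0.066]] mean [ 0.4552 -0.308   0.066 ]
handle [[0.4699, -0.2956, 0.124], [0.4716, -0.3196, 0.124], [0.4414, -0.3216, 0.124], [0.4393, -0.2962, 0.124]] mean [ 0.4556 -0.3083  0.124 ]
fence [[0.4987, 0.1712, 0.055], [0.469, 0.1709, 0.055], [0.4586, -0.1177, 0.055], [0.4877, -0.1196, 0.055]] mean [0.4785 0.0262 0.055 ]
strip [[0.4924, 0.1437, 0.0615], [0.473, 0.143, 0.0615], [0.4638, -0.0924, 0.0615], [0.4831, -0.0922, 0.0615]] mean [0.4781 0.0255 0.0615]
holder yaw 8.957971289952345 [np.float64(0.0873), np.float64(0.0986), np.float64(0.0864), np.float64(0.0965)]
guard yaw 9.052096219012189 [np.float64(0.0501), np.float64(0.0601), np.float64(0.0506), np.float64(0.0573)]
f yaw -2.1143117319869336 [np.float64(0.291), np.float64(0.0297), np.float64(0.2888), np.float64(0.0292)]
s yaw -2.247756936419292 [np.float64(0.236), np.float64(0.0194), np.float64(0.2355), np.float64(0.0193)]
[[ 0.397 -0.001 -0.918]
 [ 0.918 -0.001  0.397]
 [-0.002 -1.     0.   ]]
```

carry_out(
  rows=[
    [[0,0,0.8,0.5,-0.9,0,85],[0,0,0.8,0.5,-0.9,0,85],[0,0,0.8,0.5,-0.9,0,85],[0,0,0.8,0.5,-0.9,0,85],[0,0,0.8,0.5,-0.9,0,85]],
  ],
)

```text
time: 0.65
tool_pos: [0.3482, 0.3922, 0.3035]
tool_rot: [-0.53, 0.53, 0.467, -0.468]
contact_force: [1.0, 0.5, 0.4]
gripper_width: 0.994
```

carry_out(
  rows=[
    [[0,0,0.8,0.5,-0.9,0,85],[0,0,0.8,0.5,-0.9,0,85],[0,0,0.8,0.5,-0.9,0,85],[0,0,0.8,0.5,-0.9,0,85],[0,0,0.8,0.5,-0.9,0,85]],
  ],
)

```text
time: 1.15
tool_pos: [0.4482, 0.2121, 0.3037]
tool_rot: [0.46, -0.46, -0.537, 0.537]
contact_force: [1.2, -0.6, -0.9]
gripper_width: 0.994
```

carry_out(
  rows=[
    [[0,0,0,0,-0.9,0,85],[0,0,0,0,-0.9,0,85],[0,0,0,0,-0.9,0,85],[0,0,0,0,-0.9,0,85],[0,0,0,0,-0.9,0,85]],
  ],
)

```text
time: 1.65
tool_pos: [0.4474, 0.0323, 0.3036]
tool_rot: [0.461, -0.461, -0.536, 0.536]
contact_force: [1.1, -0.1, 0.2]
gripper_width: 0.993
```

carry_out(
  rows=[
    [[0,0,0,0,-0.9,-0.2,85],[0,0,0,0,-0.9,-0.2,85],[0,0,0,0,-0.9,-0.2,85],[0,0,0,0,-0.9,-0.2,85],[0,0,0,0,-0.9,-0.2,85]],
  ],
)

```text
time: 2.15
tool_pos: [0.4474, -0.1477, 0.2634]
tool_rot: [-0.461, 0.461, 0.536, -0.536]
contact_force: [0.2, 1.2, -0.2]
gripper_width: 0.988
```

carry_out(
  rows=[
    [[0,0,0,0.05,-0.9,0,85],[0,0,0,0.05,-0.9,0,85],[0,0,0,0.05,-0.9,0,85],[0,0,0,0.05,-0.9,0,85],[0,0,0,0,-0.4,0,85]],
  ],
)

```text
time: 2.65
tool_pos: [0.4555, -0.3087, 0.2636]
tool_rot: [0.462, -0.461, -0.536, 0.536]
contact_force: [0.0, 0.7, -0.3]
gripper_width: 0.998
```

```bash
python3 - <<'E'
from h import *
s=state();print(s['tool_pos'],s['contact_force'],q2R(s['tool_rot']).round(4).tolist())
im=grab_frame('wrist');cv2.imwrite('pics/w1.png',im)
C=cam('wrist',s['tool_pos'],s['tool_rot'])
print(w2px(C,(.4555,-.308,.124)),w2px(C,(.455,-.308,.066)))
E
```

```text
[ 0.45551374 -0.30865291  0.26356015] [ 0.02491091  0.65977813 -0.29660037] [[-0.1479, -0.0005, -0.989], [0.989, -0.0001, -0.1479], [-0.0, -1.0, 0.0005]]
[320.6893915  256.35966307] [320.31434021 228.54290654]
```

View pics/w1.png

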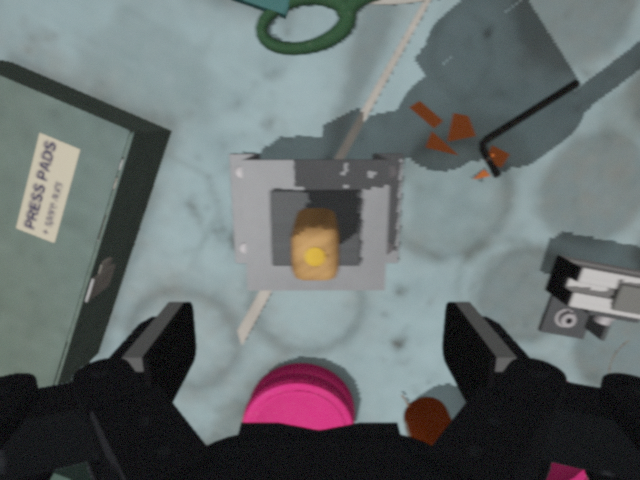

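carry_out(
  rows=[
    [[0,0,0.12,0,-0.03,-0.8,85],[0,0,0,0,0,-0.8,85],[0,0,0,0,0,-0.8,85],[0,0,0,0,0,-0.5,85],[0,0,0,0,0,-0.14,60]],
  ],
)

```text
time: 3.2
tool_pos: [0.4544, -0.3051, 0.139]
tool_rot: [-0.461, 0.456, 0.538, -0.538]
contact_force: [0.5, 0.6, -0.0]
gripper_width: 0.848
```

carry_out(
  rows=[
    [[0,0,0,0,0,0,40],[0,0,0,0,0,0,30],[0,0,0,0,0,0,20],[0,0,0,0,0,0,15],[0,0,0,0,0,0,15]],
  ],
)

```text
time: 3.7
tool_pos: [0.4569, -0.3084, 0.1445]
tool_rot: [-0.457, 0.46, 0.538, -0.538]
contact_force: [0.7, -1.0, 5.7]
gripper_width: 0.301
```

carry_out(
  rows=[
    [[0,0,0,0,0,0,10],[0,0,0,0,0,0,10],[0,0,0,0,0,0,10]],
  ],
)

```text
time: 4.0
tool_pos: [0.457, -0.3084, 0.1446]
tool_rot: [-0.457, 0.46, 0.538, -0.538]
contact_force: [0.4, 0.5, 6.3]
gripper_width: 0.297
```

```bash
python3 - <<'E'
from h import *
s=state();print(s)
cv2.imwrite('pics/s2.png',cv2.resize(grab_frame('side')[120:300,270:470],None,fx=4,fy=4,interpolation=2));
cv2.imwrite('pics/w2.png',grab_frame('wrist'))
E
```

```text
{'time': 4.0, 'joint_pos': array([-7.28780516e-01,  3.09018100e-02,  1.91544610e+00,  2.15750795e-04,
        1.19133702e+00, -2.45871049e+00]), 'joint_vel': array([ 0.00038201, -0.00084535, -0.0003875 ,  0.0006144 ,  0.00154974,
       -0.00248313]), 'joint_efforts': array([ 1.76323811e-02, -3.09263563e+01, -2.93985343e+01, -6.05299417e-02,
        2.65297997e-03,  4.51067404e-02]), 'tool_pos': array([ 0.45695585, -0.30841425,  0.14456517]), 'tool_rot': array([-0.45731434,  0.46008004,  0.53817948, -0.53810111]), 'contact_force': array([0.43776826, 0.48560055, 6.30625274]), 'ft_torque': array([ 0.06605632, -0.05346536,  0.0826994 ]), 'gripper_width': 0.29726017263295756}
```

View pics/s2.png

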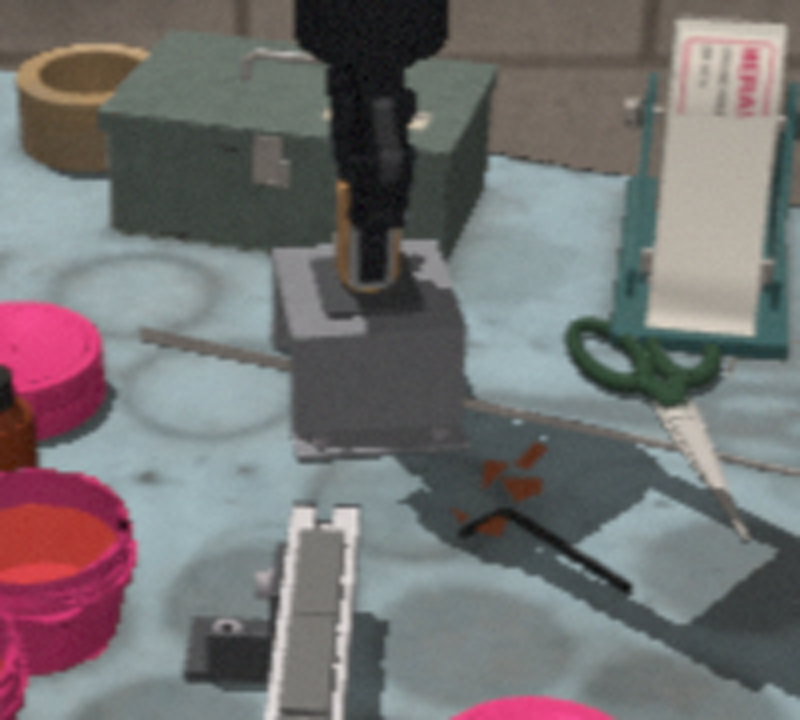

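View pics/w2.png

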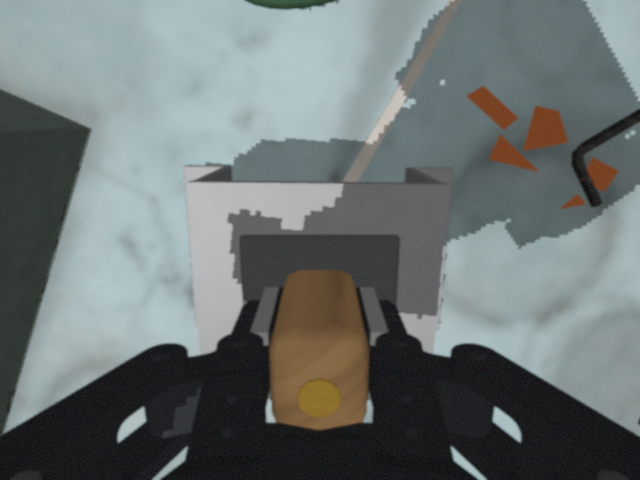

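carry_out(
  rows=[
    [[0,0,0,0,0,0.15,10],[0,0,0,0,0,0.5,10],[0,0,0,0,0,0.8,10],[0,0,0,0,0,0.7,10],[0,0,0,0,0,0.35,10]],
  ],
)

```text
time: 4.6
tool_pos: [0.4561, -0.3077, 0.2443]
tool_rot: [0.458, -0.459, -0.538, 0.538]
contact_force: [0.3, -2.3, -4.4]
gripper_width: 0.297
```

carry_out(
  rows=[
    [[0,0,0,0,0,0,10],[0,0,0,0,0,0,10]],
  ],
)

```text
time: 4.8
tool_pos: [0.4553, -0.3069, 0.2406]
tool_rot: [-0.46, 0.458, 0.538, -0.538]
contact_force: [-0.6, -0.3, -4.2]
gripper_width: 0.295
```

```bash
python3 - <<'E'
from h import *
s=state();print(s['tool_pos'],s['contact_force'],s['ft_torque'],q2R(s['tool_rot']).round(4).tolist())
cv2.imwrite('pics/s3.png',cv2.resize(grab_frame('side')[50:250,270:470],None,fx=3,fy=3,interpolation=2));
E
```

```text
[ 0.45525411 -0.30691078  0.2406496 ] [-0.59690867 -0.32306924 -4.22121512] [ 0.0265921  -0.01663987 -0.0479261 ] [[-0.1584, -0.0019, -0.9874], [0.9874, 0.0017, -0.1584], [0.002, -1.0, 0.0016]]
```

View pics/s3.png

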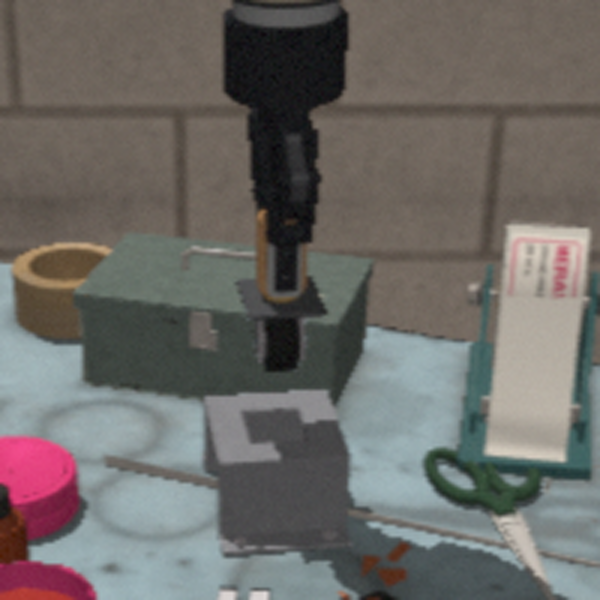

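```bash
python3 - <<'E'
from h import *
C=cam('side')
for p in [(105,497),(137,497),(133,247),(158,247)]:
    print(px2w(C,(290+p[0]/2.4,150+p[1]/2.4),.0615).round(4))
for y in [(310,208)]: pass
E
```

```text
[0.492  0.1463 0.0615]
[0.4739 0.1456 0.0615]
[ 0.4833 -0.0937  0.0615]
[ 0.465  -0.0943  0.0615]
```

carry_out(
  rows=[
    [[0,0,0,0.06,0.4,0.2,10],[0,0,-0.7,0.06,0.96,0,10],[0,0,-0.7,0.06,0.96,0,10],[0,0,-0.7,0.06,0.96,0,10],[0,0,-0.7,0.06,0.96,0,10]],
  ],
)

```text
time: 5.35
tool_pos: [0.4671, -0.1354, 0.2491]
tool_rot: [0.51, -0.509, -0.49, 0.49]
contact_force: [0.5, -0.5, -3.7]
gripper_width: 0.297
```

carry_out(
  rows=[
    [[0,0,0,0.06,0.96,0,10],[0,0,0,0.06,0.96,0,10],[0,0,0,0.06,0.96,0,10],[0,0,0,0.06,0.96,0,10],[0,0,0,0.06,0.96,0,10]],
  ],
)

```text
time: 5.85
tool_pos: [0.4787, 0.0565, 0.2493]
tool_rot: [0.51, -0.508, -0.491, 0.491]
contact_force: [0.3, -0.4, -3.7]
gripper_width: 0.294
```

carry_out(
  rows=[
    [[0,0,0,0.06,0.96,0,10],[0,0,0,0,0.56,0,10],[0,0,0,0,0,0,10],[0,0,0,0,0,0,10]],
  ],
)

```text
time: 6.25
tool_pos: [0.4814, 0.1157, 0.2493]
tool_rot: [0.509, -0.508, -0.491, 0.492]
contact_force: [-0.2, -0.4, -4.1]
gripper_width: 0.294
```

```bash
python3 - <<'E'
from h import *
s=state();print(s['tool_pos'],s['contact_force'],s['ft_torque'],q2R(s['tool_rot']).round(4).tolist())
cv2.imwrite('pics/w4.png',grab_frame('wrist'))
cv2.imwrite('pics/s4.png',cv2.resize(grab_frame('side')[180:400,240:440],None,fx=2.7,fy=2.7,interpolation=2));
E
```

```text
[0.48137323 0.11566152 0.24930744] [-0.17491049 -0.38751817 -4.08359989] [-0.03198623  0.03795189  0.02858289] [[0.0346, -0.0021, -0.9994], [0.9994, -0.0004, 0.0346], [-0.0005, -1.0, 0.0021]]
```

View pics/s4.png

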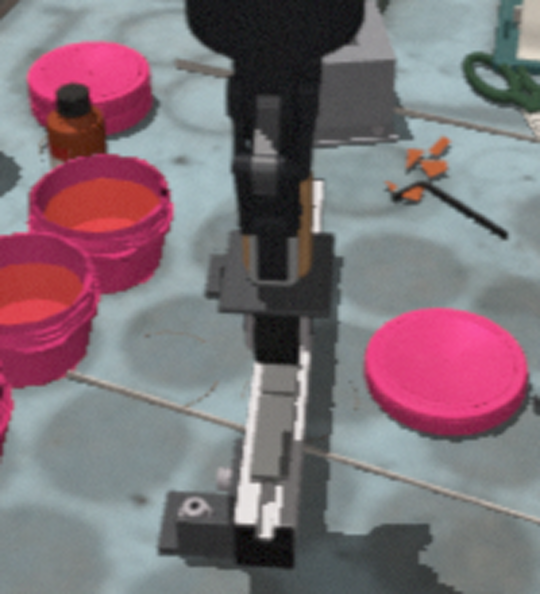

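View pics/w4.png

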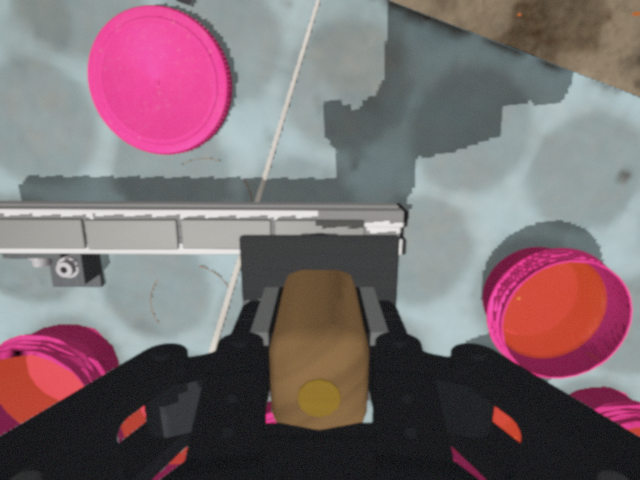

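```bash
python3 - <<'E'
from h import *
C=cam('wrist',state()['tool_pos'],state()['tool_rot'])
for p in [(86,219),(86,248),(179,219),(179,249),(272,221)]:
    w=px2w(C,p,.0615);print(w.round(4), 'line x', (.478+.0385*(w[1]-.0258)).round(4))
E
```

```text
[ 0.4672 -0.0329  0.0615] line x 0.4757
[ 0.4863 -0.0364  0.0615] line x 0.4756
[0.4694 0.026  0.0615] line x 0.478
[0.4892 0.0235 0.0615] line x 0.4779
[0.4729 0.0847 0.0615] line x 0.4803
```

carry_out(
  rows=[
    [[0,0,0,0,0,-0.5,10],[0,0,0,0,0,-0.4,10],[0,0,0,0,0,-0.15,10],[0,0,0,0,0,0,10]],
  ],
)

```text
time: 6.75
tool_pos: [0.4816, 0.1142, 0.207]
tool_rot: [0.51, -0.509, -0.49, 0.491]
contact_force: [-0.3, 0.4, -4.0]
gripper_width: 0.297
```

carry_out(
  rows=[
    [[0,0,0,0.01,0.03,-0.05,10],[0,0,0,0,0,-0.05,10],[0,0,0,0,0,-0.05,10],[0,0,0,0,0,-0.025,10]],
  ],
)

```text
time: 7.15
tool_pos: [0.4828, 0.1161, 0.2015]
tool_rot: [-0.509, 0.509, 0.491, -0.491]
contact_force: [-0.6, 0.3, -4.5]
gripper_width: 0.301
```

carry_out(
  rows=[
    [[0,0,0,0,0,-0.025,10],[0,0,0,0,0,-0.025,10],[0,0,0,0,0,-0.025,10]],
  ],
)

```text
time: 7.45
tool_pos: [0.4827, 0.1162, 0.1983]
tool_rot: [-0.509, 0.509, 0.491, -0.491]
contact_force: [0.1, 0.2, -3.6]
gripper_width: 0.292
```

carry_out(
  rows=[
    [[0,0,0,0,0,-0.025,10],[0,0,0,0,0,-0.025,10],[0,0,0,0,0,-0.025,10]],
  ],
)

```text
time: 7.75
tool_pos: [0.4827, 0.1161, 0.1952]
tool_rot: [0.509, -0.509, -0.491, 0.491]
contact_force: [0.3, -0.0, -3.1]
gripper_width: 0.3
```

carry_out(
  rows=[
    [[0,0,0,0,0,-0.025,10],[0,0,0,0,0,-0.025,10]],
  ],
)

```text
time: 7.95
tool_pos: [0.4827, 0.1161, 0.1932]
tool_rot: [0.509, -0.509, -0.491, 0.491]
contact_force: [-0.3, 0.3, -3.6]
gripper_width: 0.299
```

carry_out(
  rows=[
    [[0,0,0,0,0,-0.025,10],[0,0,0,0,0,-0.025,10]],
  ],
)

```text
time: 8.15
tool_pos: [0.483, 0.1162, 0.1927]
tool_rot: [-0.509, 0.509, 0.491, -0.491]
contact_force: [-2.4, 0.5, 5.7]
gripper_width: 0.296
```

carry_out(
  rows=[
    [[0,0,0,0,0,-0.025,10],[0,0,0,0,0,0,10]],
  ],
)

```text
time: 8.35
tool_pos: [0.483, 0.1162, 0.1914]
tool_rot: [-0.509, 0.509, 0.491, -0.491]
contact_force: [-2.9, 0.2, 4.2]
gripper_width: 0.297
```

carry_out(
  rows=[
    [[0,0,0,0,0,-0.025,10],[0,0,0,0,0,0,10]],
  ],
)

```text
time: 8.55
tool_pos: [0.483, 0.1163, 0.1905]
tool_rot: [-0.509, 0.509, 0.491, -0.491]
contact_force: [-3.9, -0.6, 6.0]
gripper_width: 0.293
```

carry_out(
  rows=[
    [[0,0,0,0,0,-0.025,10],[0,0,0,0,0,0,10]],
  ],
)

```text
time: 8.75
tool_pos: [0.4832, 0.1163, 0.1904]
tool_rot: [-0.509, 0.509, 0.491, -0.491]
contact_force: [-5.4, -0.6, 10.5]
gripper_width: 0.302
```

carry_out(
  rows=[
    [[0,0,0,0,0,-0.025,10],[0,0,0,0,0,0,10]],
  ],
)

```text
time: 8.95
tool_pos: [0.4834, 0.1163, 0.1903]
tool_rot: [-0.509, 0.509, 0.491, -0.491]
contact_force: [-6.2, -0.0, 14.4]
gripper_width: 0.294
```

carry_out(
  rows=[
    [[0,0,0,-0.02,0.1,0,10],[0,0,0,0.004,0.1,0,10],[0,0,0,0.004,0.1,0,10]],
  ],
)

```text
time: 9.25
tool_pos: [0.4834, 0.1284, 0.1904]
tool_rot: [-0.508, 0.51, 0.492, -0.49]
contact_force: [-5.4, 0.5, 13.5]
gripper_width: 0.3
```

carry_out(
  rows=[
    [[0,0,0,0.004,0.1,0,10],[0,0,0,0.004,0.1,0,10]],
  ],
)

```text
time: 9.45
tool_pos: [0.4837, 0.1365, 0.1904]
tool_rot: [-0.508, 0.51, 0.492, -0.49]
contact_force: [-5.7, -0.0, 13.5]
gripper_width: 0.297
```

carry_out(
  rows=[
    [[0,0,0,-0.034,-0.15,0,10],[0,0,0,-0.006,-0.15,0,10],[0,0,0,-0.006,-0.15,0,10]],
  ],
)

```text
time: 9.75
tool_pos: [0.4824, 0.1184, 0.1904]
tool_rot: [-0.508, 0.51, 0.492, -0.489]
contact_force: [-2.7, 0.7, 9.7]
gripper_width: 0.297
```

carry_out(
  rows=[
    [[0,0,0,-0.006,-0.15,0,10],[0,0,0,-0.006,-0.15,0,10],[0,0,0,-0.006,-0.14,0,10]],
  ],
)

```text
time: 10.05
tool_pos: [0.4817, 0.1005, 0.1901]
tool_rot: [-0.508, 0.51, 0.492, -0.489]
contact_force: [-2.2, -0.6, 8.6]
gripper_width: 0.292
```

carry_out(
  rows=[
    [[0,0,0,0,0,-0.025,10],[0,0,0,0,0,-0.02,10],[0,0,0,0,0,0,10]],
  ],
)

```text
time: 10.35
tool_pos: [0.4821, 0.1005, 0.1899]
tool_rot: [-0.508, 0.51, 0.492, -0.489]
contact_force: [-4.9, -1.5, 16.3]
gripper_width: 0.298
```

carry_out(
  rows=[
    [[0,0,0,0,0,0.25,10],[0,0,0,-0.02,-0.4,0.05,10],[0,0,0,-0.02,-0.7,0,10],[0,0,0,0,0,0,10]],
  ],
)

```text
time: 10.75
tool_pos: [0.478, 0.0547, 0.1966]
tool_rot: [-0.509, 0.51, 0.49, -0.491]
contact_force: [0.0, 1.3, -3.9]
gripper_width: 0.301
```

carry_out(
  rows=[
    [[0,0,0,0.02,0.02,-0.05,10],[0,0,0,0,0,-0.05,10],[0,0,0,0,0,-0.025,10]],
  ],
)

```text
time: 11.05
tool_pos: [0.4791, 0.0579, 0.1922]
tool_rot: [0.509, -0.509, -0.491, 0.491]
contact_force: [-0.9, 0.1, 0.5]
gripper_width: 0.301
```

carry_out(
  rows=[
    [[0,0,0,0,0,-0.04,10],[0,0,0,0,0,-0.025,10],[0,0,0,0,0,0,10]],
  ],
)

```text
time: 11.35
tool_pos: [0.4797, 0.0577, 0.1916]
tool_rot: [-0.509, 0.509, 0.491, -0.491]
contact_force: [-2.9, 0.6, 6.9]
gripper_width: 0.295
```

carry_out(
  rows=[
    [[0,0,0,0,0,-0.025,10],[0,0,0,0,0,-0.025,10],[0,0,0,0,0,0,10]],
  ],
)

```text
time: 11.65
tool_pos: [0.4797, 0.0577, 0.1899]
tool_rot: [-0.509, 0.509, 0.491, -0.491]
contact_force: [-3.2, 0.8, 8.0]
gripper_width: 0.301
```

carry_out(
  rows=[
    [[0,0,0,0,0,-0.025,10],[0,0,0,0,0,0,10]],
  ],
)

```text
time: 11.85
tool_pos: [0.4799, 0.0576, 0.1895]
tool_rot: [-0.508, 0.509, 0.491, -0.491]
contact_force: [-4.7, 0.2, 9.7]
gripper_width: 0.299
```

carry_out(
  rows=[
    [[0,0,0,0,0,-0.025,10],[0,0,0,0,0,0,10]],
  ],
)

```text
time: 12.05
tool_pos: [0.4801, 0.0576, 0.1891]
tool_rot: [-0.508, 0.509, 0.491, -0.491]
contact_force: [-5.6, -1.0, 12.6]
gripper_width: 0.295
```

carry_out(
  rows=[
    [[0,0,0,0,0,-0.025,10],[0,0,0,0,0,0,10]],
  ],
)

```text
time: 12.25
tool_pos: [0.4803, 0.0576, 0.1887]
tool_rot: [-0.508, 0.509, 0.491, -0.491]
contact_force: [-6.3, -0.5, 15.1]
gripper_width: 0.299
```

carry_out(
  rows=[
    [[0,0,0,-0.02,0,-0.02,10],[0,0,0,0,0,0,10]],
  ],
)

```text
time: 12.45
tool_pos: [0.48, 0.0576, 0.1886]
tool_rot: [-0.508, 0.51, 0.492, -0.49]
contact_force: [-6.2, 0.7, 16.6]
gripper_width: 0.298
```

carry_out(
  rows=[
    [[0,0,0,0.004,0.1,0,10],[0,0,0,0.004,0.1,0,10]],
  ],
)

```text
time: 12.65
tool_pos: [0.4803, 0.0654, 0.1888]
tool_rot: [-0.508, 0.51, 0.492, -0.49]
contact_force: [-6.6, -2.1, 18.0]
gripper_width: 0.299
```

carry_out(
  rows=[
    [[0,0,0,0.004,0.1,0,10],[0,0,0,0.004,0.1,0,10]],
  ],
)

```text
time: 12.85
tool_pos: [0.4807, 0.0736, 0.189]
tool_rot: [-0.508, 0.51, 0.492, -0.49]
contact_force: [-7.6, -1.6, 19.5]
gripper_width: 0.294
```

carry_out(
  rows=[
    [[0,0,0,0.004,0.1,0,10],[0,0,0,0.004,0.1,0,10]],
  ],
)

```text
time: 13.05
tool_pos: [0.481, 0.0817, 0.1892]
tool_rot: [-0.508, 0.51, 0.492, -0.49]
contact_force: [-8.8, -1.9, 20.4]
gripper_width: 0.296
```

carry_out(
  rows=[
    [[0,0,0,-0.02,0.1,0.025,10],[0,0,0,0.004,0.1,0.005,10],[0,0,0,0.004,0.1,0.005,10]],
  ],
)

```text
time: 13.35
tool_pos: [0.4807, 0.0937, 0.1898]
tool_rot: [-0.508, 0.51, 0.492, -0.49]
contact_force: [-5.5, -1.0, 14.2]
gripper_width: 0.291
```

carry_out(
  rows=[
    [[0,0,0,0.004,0.1,0,10],[0,0,0,0.004,0.1,0,10]],
  ],
)

```text
time: 13.55
tool_pos: [0.481, 0.1018, 0.19]
tool_rot: [-0.508, 0.51, 0.492, -0.49]
contact_force: [-4.9, -0.1, 16.5]
gripper_width: 0.301
```

carry_out(
  rows=[
    [[0,0,0,-0.008,-0.2,-0.004,10],[0,0,0,-0.008,-0.2,-0.004,10],[0,0,0,-0.008,-0.2,-0.004,10],[0,0,0,-0.008,-0.2,-0.004,10]],
  ],
)

```text
time: 13.95
tool_pos: [0.4798, 0.0697, 0.1892]
tool_rot: [-0.508, 0.51, 0.493, -0.489]
contact_force: [-4.0, 1.0, 14.3]
gripper_width: 0.298
```

carry_out(
  rows=[
    [[0,0,0,-0.008,-0.2,-0.006,10],[0,0,0,-0.008,-0.2,-0.006,10],[0,0,0,-0.008,-0.2,-0.006,10]],
  ],
)

```text
time: 14.25
tool_pos: [0.479, 0.0454, 0.1883]
tool_rot: [-0.508, 0.51, 0.492, -0.49]
contact_force: [-3.4, 1.2, 12.9]
gripper_width: 0.302
```

carry_out(
  rows=[
    [[0,0,0,-0.004,-0.1,-0.02,10],[0,0,0,0,0,-0.02,10],[0,0,0,0,0,0,10]],
  ],
)

```text
time: 14.55
tool_pos: [0.4792, 0.041, 0.1877]
tool_rot: [-0.507, 0.511, 0.492, -0.49]
contact_force: [-5.2, -2.0, 17.5]
gripper_width: 0.304
```

carry_out(
  rows=[
    [[0,0,0,0,0,0.3,10],[0,0,0,-0.01,-0.5,0.05,10],[0,0,0,-0.01,-0.63,0,10],[0,0,0,0,0,0,10]],
  ],
)

```text
time: 14.95
tool_pos: [0.4758, -0.0053, 0.1962]
tool_rot: [-0.509, 0.51, 0.49, -0.491]
contact_force: [-0.6, 0.4, -3.0]
gripper_width: 0.295
```

carry_out(
  rows=[
    [[0,0,0,0.02,0,-0.05,10],[0,0,0,0,0,-0.05,10],[0,0,0,0,0,-0.025,10]],
  ],
)

```text
time: 15.25
tool_pos: [0.4771, -0.0033, 0.192]
tool_rot: [-0.509, 0.509, 0.491, -0.491]
contact_force: [-0.7, -0.1, 2.2]
gripper_width: 0.295
```

carry_out(
  rows=[
    [[0,0,0,0,0,-0.025,10],[0,0,0,0,0,-0.025,10],[0,0,0,0,0,0,10]],
  ],
)

```text
time: 15.55
tool_pos: [0.4774, -0.0036, 0.1908]
tool_rot: [-0.509, 0.509, 0.491, -0.491]
contact_force: [-1.7, 0.3, 5.2]
gripper_width: 0.297
```

carry_out(
  rows=[
    [[0,0,0,0,0,-0.025,10],[0,0,0,0,0,-0.025,10],[0,0,0,0,0,0,10]],
  ],
)

```text
time: 15.85
tool_pos: [0.4774, -0.0036, 0.1889]
tool_rot: [-0.509, 0.509, 0.491, -0.491]
contact_force: [-2.5, 0.9, 6.2]
gripper_width: 0.293
```

carry_out(
  rows=[
    [[0,0,0,0,0,-0.025,10],[0,0,0,0,0,-0.025,10],[0,0,0,0,0,0,10]],
  ],
)

```text
time: 16.15
tool_pos: [0.4777, -0.0038, 0.1875]
tool_rot: [-0.508, 0.51, 0.491, -0.491]
contact_force: [-2.4, 0.3, 9.0]
gripper_width: 0.295
```

carry_out(
  rows=[
    [[0,0,0,0,0,-0.025,10],[0,0,0,0,0,0,10]],
  ],
)

```text
time: 16.35
tool_pos: [0.4778, -0.0039, 0.187]
tool_rot: [-0.508, 0.51, 0.491, -0.49]
contact_force: [-4.4, 0.4, 9.6]
gripper_width: 0.3
```

carry_out(
  rows=[
    [[0,0,0,0,0,-0.025,10],[0,0,0,0,0,0,10]],
  ],
)

```text
time: 16.55
tool_pos: [0.478, -0.0039, 0.1864]
tool_rot: [-0.508, 0.51, 0.492, -0.49]
contact_force: [-2.6, 0.5, 12.1]
gripper_width: 0.297
```

carry_out(
  rows=[
    [[0,0,0,0,0,-0.025,10],[0,0,0,0,0,0,10]],
  ],
)

```text
time: 16.75
tool_pos: [0.4783, -0.004, 0.186]
tool_rot: [-0.508, 0.51, 0.492, -0.49]
contact_force: [-3.5, 0.5, 12.9]
gripper_width: 0.297
```

carry_out(
  rows=[
    [[0,0,0,0,0,-0.015,10],[0,0,0,0,0,0,10]],
  ],
)

```text
time: 16.95
tool_pos: [0.4783, -0.0041, 0.1856]
tool_rot: [-0.508, 0.51, 0.492, -0.49]
contact_force: [-4.4, -0.3, 14.2]
gripper_width: 0.296
```

carry_out(
  rows=[
    [[0,0,0,0,0,0,10],[0,0,0,0,0,0,10],[0,0,0,0,0,0,10]],
  ],
)

```text
time: 17.25
tool_pos: [0.4784, -0.0041, 0.1856]
tool_rot: [-0.508, 0.51, 0.492, -0.49]
contact_force: [-3.7, -1.0, 14.2]
gripper_width: 0.298
```

```bash
python3 - <<'E'
from h import *
s=state();print(s['tool_pos'],s['contact_force'],s['ft_torque'],q2R(s['tool_rot']).round(4).tolist())
cv2.imwrite('pics/w5.png',grab_frame('wrist'))
cv2.imwrite('pics/s5.png',cv2.resize(grab_frame('side')[220:400,260:420],None,fx=3.3,fy=3.3,interpolation=2));
E
```

```text
[ 0.47835383 -0.00407828  0.18561547] [-3.65398969 -0.96714536 14.17055217] [-0.09083152  0.96196102  0.05777048] [[0.0357, 0.0038, -0.9994], [0.9994, -0.0015, 0.0357], [-0.0013, -1.0, -0.0038]]
```

View pics/s5.png

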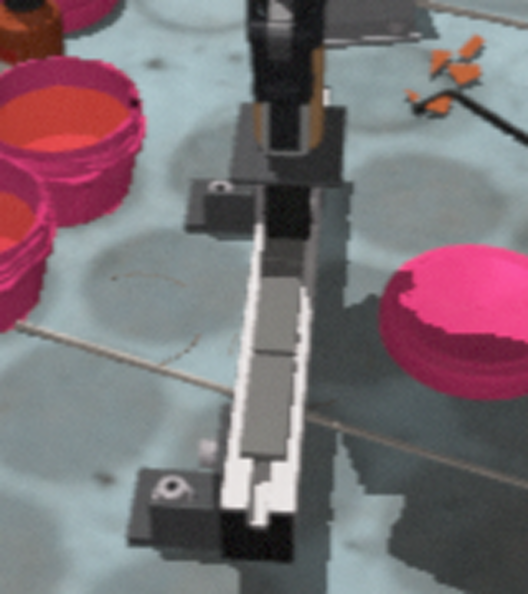

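View pics/w5.png

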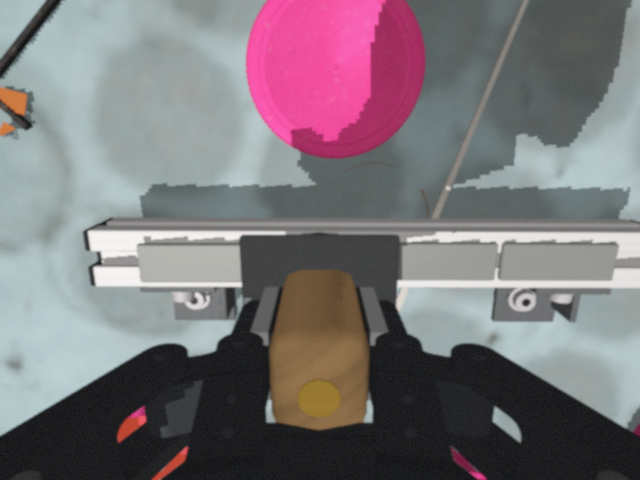

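carry_out(
  rows=[
    [[0,0,0,0,0,-0.025,10],[0,0,0,0,0,0,10]],
  ],
)

```text
time: 17.55
tool_pos: [0.4785, -0.0042, 0.1849]
tool_rot: [-0.507, 0.51, 0.492, -0.49]
contact_force: [-4.5, 0.1, 15.9]
gripper_width: 0.298
```

carry_out(
  rows=[
    [[0,0,0,0,0,-0.025,10],[0,0,0,0,0,0,10]],
  ],
)

```text
time: 17.75
tool_pos: [0.4787, -0.0043, 0.1844]
tool_rot: [-0.507, 0.51, 0.492, -0.49]
contact_force: [-5.6, -0.5, 18.2]
gripper_width: 0.292
```

carry_out(
  rows=[
    [[0,0,0,-0.025,0,-0.025,10],[0,0,0,0,0,0,10]],
  ],
)

```text
time: 17.95
tool_pos: [0.4782, -0.0043, 0.1841]
tool_rot: [-0.507, 0.511, 0.492, -0.49]
contact_force: [-4.5, -0.8, 19.4]
gripper_width: 0.299
```

```bash
python3 - <<'E'
from h import *
s=state();print(s['tool_pos'],s['contact_force'],s['ft_torque'],q2R(s['tool_rot']).round(4).tolist())
w=grab_frame('wrist')
cv2.imwrite('pics/w6.png',cv2.resize(w[200:320,80:640],None,fx=1.42,fy=3,interpolation=2))
cv2.imwrite('pics/s6.png',cv2.resize(grab_frame('side')[240:380,300:380],None,fx=4.2,fy=4.2,interpolation=2));
cv2.imwrite('pics/t6.png',cv2.resize(grab_frame('top')[200:320,120:380],None,fx=3,fy=3,interpolation=2));
E
```

```text
[ 0.4782397  -0.00434044  0.18409371] [-4.54672966 -0.76372957 19.41203583] [-0.177959    1.07674366  0.00337788] [[0.0356, 0.0063, -0.9993], [0.9994, -0.0022, 0.0356], [-0.002, -1.0, -0.0063]]
```

View pics/s6.png

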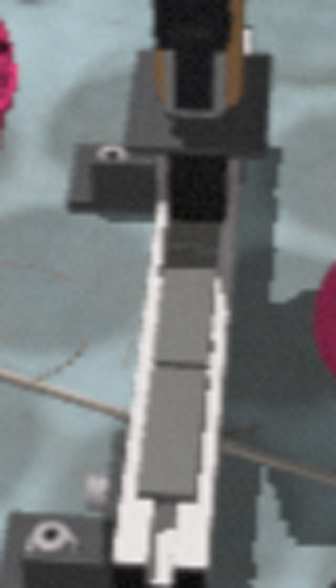

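View pics/w6.png

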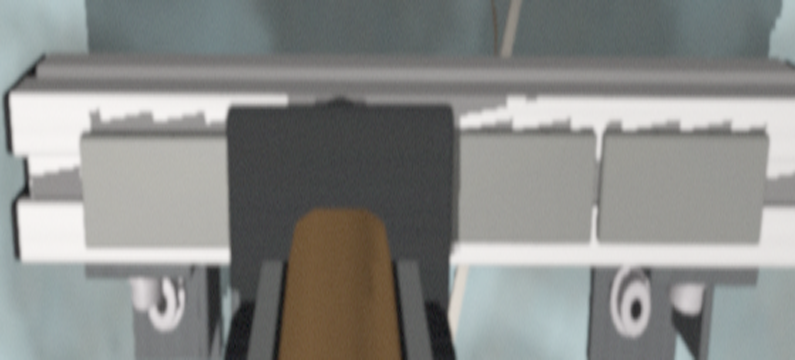

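View pics/t6.png

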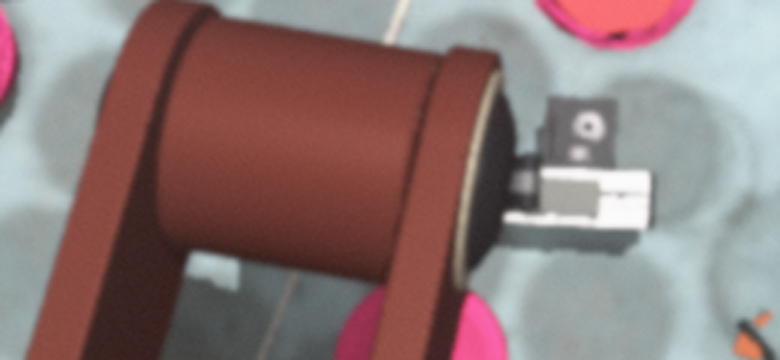

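```bash
python3 - <<'E'
from h import *
w=grab_frame('wrist');cv2.imwrite('pics/w7.png',w)
for n in ('w4','w5'):
  a=cv2.imread(f'pics/{n}.png')
  ref=cv2.imread('pics/w2.png')
  for (x0,y0,x1,y1) in [(295,370,345,425),(295,262,345,290),(280,265,360,430)]:
    r=cv2.matchTemplate(a[y0-15:y1+15,x0-15:x1+15],ref[y0:y1,x0:x1],cv2.TM_CCOEFF_NORMED);_,m,_,l=cv2.minMaxLoc(r);print(n,l[0]-15,l[1]-15,round(m,3))
a=w
for (x0,y0,x1,y1) in [(295,370,345,425),(295,262,345,290),(280,265,360,430)]:
    r=cv2.matchTemplate(a[y0-15:y1+15,x0-15:x1+15],ref[y0:y1,x0:x1],cv2.TM_CCOEFF_NORMED);_,m,_,l=cv2.minMaxLoc(r);print('now',l[0]-15,l[1]-15,round(m,3))
s=state();print(s['tool_pos'],s['contact_force'])
E
```

```text
w4 0 0 0.957
w4 0 0 0.967
w4 0 0 0.988
w5 0 0 0.954
w5 0 0 0.968
w5 0 0 0.988
now 0 0 0.953
now 0 0 0.967
now 0 0 0.988
[ 0.47824179 -0.00433828  0.1841134 ] [-5.34511667 -0.48135095 19.19726553]
```

carry_out(
  rows=[
    [[0,0,0,0,0,0.05,10],[0,0,0,0,0,0,10]],
  ],
)

```text
time: 18.35
tool_pos: [0.4778, -0.0042, 0.1852]
tool_rot: [-0.507, 0.511, 0.492, -0.49]
contact_force: [-4.3, -0.3, 14.4]
gripper_width: 0.299
```

carry_out(
  rows=[
    [[0,0,0,0,0,0.05,10],[0,0,0,0,0,0,10]],
  ],
)

```text
time: 18.55
tool_pos: [0.4774, -0.004, 0.1862]
tool_rot: [-0.507, 0.51, 0.492, -0.49]
contact_force: [-3.1, 0.6, 11.2]
gripper_width: 0.295
```

```bash
python3 - <<'E'
from h import *
w=grab_frame('wrist');cv2.imwrite('pics/w8.png',w);s8=grab_frame('side');cv2.imwrite('pics/s8full.png',s8)
w7=cv2.imread('pics/w7.png');w5=cv2.imread('pics/w5.png')
s=state();print(s['tool_pos'],s['contact_force'],s['ft_torque'])
# subpixel shift of fence-left and right regions in wrist between w8 and w7 ; handle too
for nm,(x0,y0,x1,y1) in dict(fl=(85,210,235,300),fr=(410,210,635,300),handle=(275,265,365,430),table=(30,60,230,180)).items():
    g=lambda i:cv2.cvtColor(i[y0:y1,x0:x1],6).astype(np.float32)
    print(nm,[np.round(cv2.phaseCorrelate(g(w7),g(k),cv2.createHanningWindow((x1-x0,y1-y0),cv2.CV_32F)),2) for k in (w,w5)][0:2])
s0=cv2.imread('pics/side0.png')
for nm,(x0,y0,x1,y1) in dict(end=(295,340,360,390),).items():
    g=lambda i:cv2.cvtColor(i[y0:y1,x0:x1],6).astype(np.float32)
    print(nm,cv2.phaseCorrelate(g(s0),g(s8),cv2.createHanningWindow((x1-x0,y1-y0),cv2.CV_32F)))
E
```

```text
[ 0.47733723 -0.00404716  0.18606893] [-3.22530963 -0.22367431 11.44822567] [-0.08586449  0.66860714 -0.02119495]Traceback (most recent call last):
  File "<stdin>", line 8, in <module>
    return _wrapfunc(a, 'round', decimals=decimals, out=out)
    return _wrapit(obj, method, *args, **kwds)
    conv = _array_converter(obj)
ValueError: setting an array element with a sequence. The requested array has an inhomogeneous shape after 1 dimensions. The detected shape was (2,) + inhomogeneous part.
```

```bash
python3 - <<'E'
from h import *
w=cv2.imread('pics/w8.png');s8=cv2.imread('pics/s8full.png')
w7=cv2.imread('pics/w7.png');w2=cv2.imread('pics/w2.png');w4=cv2.imread('pics/w4.png')
def pc(a,b,x0,y0,x1,y1):
    g=lambda i:cv2.cvtColor(i[y0:y1,x0:x1],6).astype(np.float32)
    p,r=cv2.phaseCorrelate(g(a),g(b),cv2.createHanningWindow((x1-x0,y1-y0),cv2.CV_32F));return np.round([*p,r],2)
for nm,b in dict(fl=(85,210,235,300),fr=(410,210,635,300),handle=(275,265,365,430),knob=(295,375,345,420),fingL=(140,350,260,420),table=(30,60,230,180)).items():
    print(nm,'w7->w8',pc(w7,w,*b),'w2->w7',pc(w2,w7,*b),'w4->w7',pc(w4,w7,*b))
s0=cv2.imread('pics/side0.png');print(pc(s0,s8,295,340,360,390))
E
```

```text
fl w7->w8 [1.26 1.04 0.97] w2->w7 [0.22 0.56 0.05] w4->w7 [-15.42   4.75   0.05]
fr w7->w8 [-2.44  0.81  0.96] w2->w7 [-17.99   4.16  -0.02] w4->w7 [-18.43 -18.16   0.07]
handle w7->w8 [ 0.22 -0.33  1.02] w2->w7 [-0.04  0.56  1.05] w4->w7 [0.05 0.49 1.09]
knob w7->w8 [0.01 0.19 1.13] w2->w7 [-0.13  0.9   1.1 ] w4->w7 [0.01 0.67 1.24]
fingL w7->w8 [-0.14 -0.15  0.67] w2->w7 [-0.3   0.08  0.52] w4->w7 [-0.07  0.43  0.59]
table w7->w8 [0.3  1.63 0.64] w2->w7 [-0.77 -0.09  0.19] w4->w7 [ 1.12 -4.26  0.09]
[-0.06  0.24  1.02]
```

```bash
python3 - <<'E'
from h import *
s8=cv2.imread('pics/s8full.png')
cv2.imwrite('pics/s8.png',cv2.resize(s8[240:340,310:380],None,fx=6,fy=6,interpolation=2))
w=cv2.imread('pics/w7.png');w8=cv2.imread('pics/w8.png')
cv2.imwrite('pics/w78.png',np.vstack([cv2.resize(k[205:295,380:640],None,fx=3,fy=3,interpolation=2) for k in (w,w8)]))
E
```

```text
(no output)
```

View pics/s8.png

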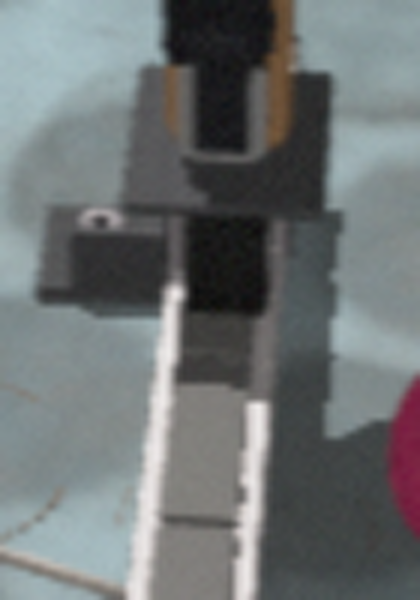

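View pics/w78.png

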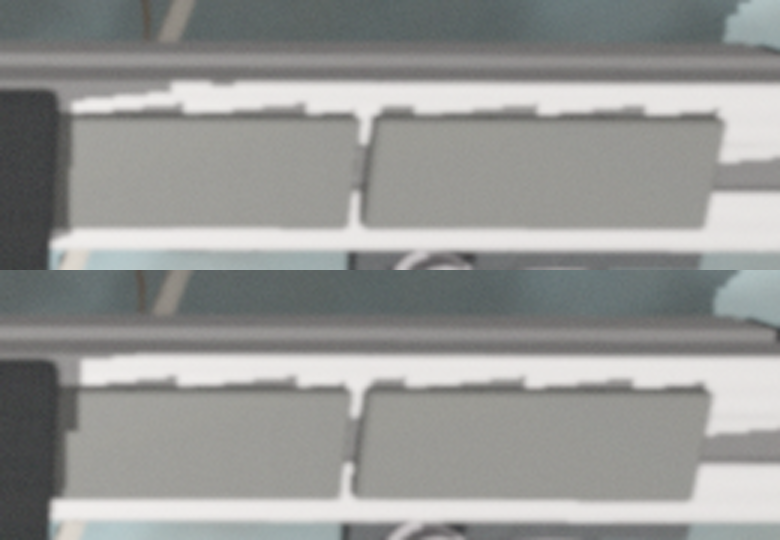

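carry_out(
  rows=[
    [[0,0,0,0.004,0.1,0,10],[0,0,0,0.004,0.1,0,10],[0,0,0,0,0,0,10]],
  ],
)

```text
time: 18.95
tool_pos: [0.4778, 0.0043, 0.1863]
tool_rot: [-0.507, 0.51, 0.492, -0.49]
contact_force: [-2.5, 0.3, 12.0]
gripper_width: 0.298
```

carry_out(
  rows=[
    [[0,0,0,0.004,0.1,0,10],[0,0,0,0.004,0.1,0,10],[0,0,0,0,0,0,10]],
  ],
)

```text
time: 19.25
tool_pos: [0.4782, 0.0123, 0.1866]
tool_rot: [-0.507, 0.51, 0.492, -0.49]
contact_force: [-3.5, 0.7, 13.1]
gripper_width: 0.298
```

carry_out(
  rows=[
    [[0,0,0,0.004,0.1,0,10],[0,0,0,0.004,0.1,0,10],[0,0,0,0,0,0,10]],
  ],
)

```text
time: 19.55
tool_pos: [0.4785, 0.0204, 0.1868]
tool_rot: [-0.507, 0.51, 0.492, -0.49]
contact_force: [-4.2, -0.1, 14.8]
gripper_width: 0.297
```

carry_out(
  rows=[
    [[0,0,0,0,0,-0.025,10],[0,0,0,0,0,0,10]],
  ],
)

```text
time: 19.75
tool_pos: [0.4788, 0.0202, 0.1863]
tool_rot: [-0.507, 0.51, 0.492, -0.49]
contact_force: [-4.2, -0.3, 15.7]
gripper_width: 0.294
```

carry_out(
  rows=[
    [[0,0,0,0.004,0.1,0.03,10],[0,0,0,0.004,0.1,0,10],[0,0,0,0,0,0,10]],
  ],
)

```text
time: 20.05
tool_pos: [0.4789, 0.0283, 0.1872]
tool_rot: [-0.507, 0.51, 0.492, -0.49]
contact_force: [-3.2, -0.1, 16.6]
gripper_width: 0.3
```

carry_out(
  rows=[
    [[0,0,0,0.004,0.1,0,10],[0,0,0,0.004,0.1,0,10],[0,0,0,0,0,0,10]],
  ],
)

```text
time: 20.35
tool_pos: [0.4793, 0.0364, 0.1875]
tool_rot: [-0.507, 0.51, 0.492, -0.49]
contact_force: [-4.7, 0.1, 16.8]
gripper_width: 0.295
```

carry_out(
  rows=[
    [[0,0,0,0,0,0.05,10],[0,0,0,0,0,0,10]],
  ],
)

```text
time: 20.55
tool_pos: [0.4788, 0.0363, 0.1882]
tool_rot: [-0.508, 0.51, 0.492, -0.49]
contact_force: [-3.2, -0.3, 10.1]
gripper_width: 0.296
```

carry_out(
  rows=[
    [[0,0,0,-0.02,-0.4,0.2,10],[0,0,0,-0.04,-0.8,0.1,10],[0,0,0,-0.04,-0.8,0,10],[0,0,0,-0.02,-0.5,0,10],[0,0,0,0,0,0,10]],
  ],
)

```text
time: 21.05
tool_pos: [0.4721, -0.0654, 0.1962]
tool_rot: [0.51, -0.51, -0.49, 0.49]
contact_force: [-0.5, 0.8, -4.4]
gripper_width: 0.294
```

carry_out(
  rows=[
    [[0,0,0,0.06,0.01,-0.025,10],[0,0,0,0,0,-0.05,10],[0,0,0,0,0,-0.025,10]],
  ],
)

```text
time: 21.35
tool_pos: [0.4748, -0.0625, 0.1925]
tool_rot: [0.509, -0.508, -0.491, 0.491]
contact_force: [-0.2, 1.1, -3.4]
gripper_width: 0.294
```

carry_out(
  rows=[
    [[0,0,0,0,0,-0.025,10],[0,0,0,0,0,-0.025,10],[0,0,0,0,0,0,10]],
  ],
)

```text
time: 21.65
tool_pos: [0.4751, -0.0632, 0.1914]
tool_rot: [-0.509, 0.509, 0.491, -0.491]
contact_force: [-0.4, -0.1, -2.0]
gripper_width: 0.301
```

carry_out(
  rows=[
    [[0,0,0,0,0,-0.025,10],[0,0,0,0,0,-0.025,10],[0,0,0,0,0,0,10]],
  ],
)

```text
time: 21.95
tool_pos: [0.4753, -0.0636, 0.1898]
tool_rot: [-0.509, 0.509, 0.491, -0.491]
contact_force: [-0.5, -0.3, 1.4]
gripper_width: 0.297
```

carry_out(
  rows=[
    [[0,0,0,0,0,-0.025,10],[0,0,0,0,0,-0.025,10],[0,0,0,0,0,0,10]],
  ],
)

```text
time: 22.25
tool_pos: [0.4755, -0.0637, 0.188]
tool_rot: [-0.508, 0.51, 0.491, -0.491]
contact_force: [-1.4, 0.1, 5.3]
gripper_width: 0.293
```

carry_out(
  rows=[
    [[0,0,0,0,0,-0.025,10],[0,0,0,0,0,-0.025,10],[0,0,0,0,0,0,10]],
  ],
)

```text
time: 22.55
tool_pos: [0.4758, -0.0638, 0.1867]
tool_rot: [-0.508, 0.51, 0.491, -0.49]
contact_force: [-1.9, 0.7, 8.6]
gripper_width: 0.295
```

carry_out(
  rows=[
    [[0,0,0,0,0,-0.025,10],[0,0,0,0,0,-0.025,10],[0,0,0,0,0,0,10]],
  ],
)

```text
time: 22.85
tool_pos: [0.4759, -0.0639, 0.185]
tool_rot: [-0.508, 0.51, 0.491, -0.49]
contact_force: [-2.0, 0.5, 9.0]
gripper_width: 0.296
```

carry_out(
  rows=[
    [[0,0,0,0,0,-0.025,10],[0,0,0,0,0,-0.025,10],[0,0,0,0,0,0,10]],
  ],
)

```text
time: 23.15
tool_pos: [0.476, -0.0639, 0.1831]
tool_rot: [-0.508, 0.51, 0.491, -0.49]
contact_force: [-1.6, -0.0, 9.7]
gripper_width: 0.295
```

carry_out(
  rows=[
    [[0,0,0,0,0,-0.025,10],[0,0,0,0,0,-0.025,10],[0,0,0,0,0,0,10]],
  ],
)

```text
time: 23.45
tool_pos: [0.4764, -0.0641, 0.1818]
tool_rot: [-0.508, 0.51, 0.491, -0.49]
contact_force: [-2.8, -0.0, 11.9]
gripper_width: 0.298
```

carry_out(
  rows=[
    [[0,0,0,0,0,-0.025,10],[0,0,0,0,0,-0.025,10],[0,0,0,0,0,0,10]],
  ],
)

```text
time: 23.75
tool_pos: [0.4767, -0.0642, 0.1805]
tool_rot: [-0.507, 0.511, 0.491, -0.49]
contact_force: [-2.1, -0.4, 14.6]
gripper_width: 0.298
```

carry_out(
  rows=[
    [[0,0,0,0,0,-0.025,10],[0,0,0,0,0,-0.025,10],[0,0,0,0,0,0,10]],
  ],
)

```text
time: 24.05
tool_pos: [0.4771, -0.0644, 0.1792]
tool_rot: [-0.507, 0.511, 0.492, -0.49]
contact_force: [-3.5, -0.1, 16.2]
gripper_width: 0.297
```

carry_out(
  rows=[
    [[0,0,0,-0.004,-0.1,-0.01,10],[0,0,0,-0.004,-0.1,-0.01,10],[0,0,0,-0.004,-0.1,-0.01,10]],
  ],
)

```text
time: 24.35
tool_pos: [0.4766, -0.0765, 0.178]
tool_rot: [-0.507, 0.511, 0.492, -0.49]
contact_force: [-3.1, 0.0, 15.6]
gripper_width: 0.297
```

carry_out(
  rows=[
    [[0,0,0,-0.004,-0.1,-0.015,10],[0,0,0,-0.004,-0.1,-0.015,10],[0,0,0,0,0,-0.01,10]],
  ],
)

```text
time: 24.65
tool_pos: [0.4764, -0.0851, 0.1766]
tool_rot: [-0.507, 0.511, 0.491, -0.49]
contact_force: [-2.8, -1.9, 16.8]
gripper_width: 0.298
```

carry_out(
  rows=[
    [[0,0,0,0.004,0.15,0.012,10],[0,0,0,0.006,0.15,0.013,10],[0,0,0,0.006,0.15,0.013,10],[0,0,0,0.006,0.15,0.013,10]],
  ],
)

```text
time: 25.05
tool_pos: [0.4774, -0.0607, 0.179]
tool_rot: [-0.506, 0.512, 0.491, -0.49]
contact_force: [-4.2, -2.2, 18.0]
gripper_width: 0.294
```

carry_out(
  rows=[
    [[0,0,0,0.004,0.1,0.009,10],[0,0,0,0.004,0.1,0.009,10],[0,0,0,0.004,0.1,0.009,10]],
  ],
)

```text
time: 25.35
tool_pos: [0.4779, -0.0486, 0.1801]
tool_rot: [-0.506, 0.511, 0.492, -0.49]
contact_force: [-3.5, -1.4, 19.2]
gripper_width: 0.301
```

carry_out(
  rows=[
    [[0,0,0,0.004,0.1,0.009,10],[0,0,0,0.004,0.1,0.009,10]],
  ],
)

```text
time: 25.55
tool_pos: [0.4782, -0.0405, 0.1809]
tool_rot: [-0.507, 0.511, 0.492, -0.49]
contact_force: [-3.3, -1.8, 17.7]
gripper_width: 0.297
```

carry_out(
  rows=[
    [[0,0,0,-0.004,0.1,0.012,10],[0,0,0,0.004,0.1,0.012,10]],
  ],
)

```text
time: 25.75
tool_pos: [0.4783, -0.0326, 0.1818]
tool_rot: [-0.506, 0.511, 0.492, -0.49]
contact_force: [-4.4, -2.2, 18.5]
gripper_width: 0.298
```

carry_out(
  rows=[
    [[0,0,0,0.004,0.1,0.012,10],[0,0,0,0.004,0.1,0.012,10]],
  ],
)

```text
time: 25.95
tool_pos: [0.4785, -0.0244, 0.1827]
tool_rot: [-0.507, 0.511, 0.492, -0.49]
contact_force: [-4.3, -1.7, 17.7]
gripper_width: 0.298
```

carry_out(
  rows=[
    [[0,0,0,0.004,0.1,0.012,10],[0,0,0,0.004,0.1,0.012,10]],
  ],
)

```text
time: 26.15
tool_pos: [0.4788, -0.0163, 0.1836]
tool_rot: [-0.507, 0.511, 0.492, -0.49]
contact_force: [-4.2, -2.3, 17.8]
gripper_width: 0.297
```

carry_out(
  rows=[
    [[0,0,0,0.004,0.2,0.018,10],[0,0,0,0.008,0.2,0.016,10],[0,0,0,0.008,0.2,0.016,10]],
  ],
)

```text
time: 26.45
tool_pos: [0.4795, 0.0079, 0.1855]
tool_rot: [-0.507, 0.511, 0.492, -0.49]
contact_force: [-3.7, -1.3, 17.1]
gripper_width: 0.3
```

carry_out(
  rows=[
    [[0,0,0,0.008,0.2,0.014,10],[0,0,0,0.008,0.2,0.014,10],[0,0,0,0.008,0.2,0.014,10]],
  ],
)

```text
time: 26.75
tool_pos: [0.4803, 0.0321, 0.1871]
tool_rot: [-0.507, 0.511, 0.492, -0.49]
contact_force: [-4.3, -2.7, 17.5]
gripper_width: 0.296
```

carry_out(
  rows=[
    [[0,0,0,0.004,0.2,0.012,10],[0,0,0,0.008,0.2,0.01,10],[0,0,0,0.008,0.2,0.01,10]],
  ],
)

```text
time: 27.05
tool_pos: [0.4811, 0.0564, 0.1884]
tool_rot: [-0.507, 0.511, 0.492, -0.49]
contact_force: [-4.1, -1.9, 18.0]
gripper_width: 0.296
```

carry_out(
  rows=[
    [[0,0,0,0.004,0.2,0.01,10],[0,0,0,0.008,0.2,0.008,10],[0,0,0,0.006,0.2,0.008,10]],
  ],
)

```text
time: 27.35
tool_pos: [0.4818, 0.0806, 0.1894]
tool_rot: [-0.508, 0.51, 0.492, -0.49]
contact_force: [-3.6, -1.6, 17.0]
gripper_width: 0.295
```

carry_out(
  rows=[
    [[0,0,0,0.002,0.2,0.008,10],[0,0,0,0.006,0.2,0.006,10],[0,0,0,0.006,0.2,0.006,10]],
  ],
)

```text
time: 27.65
tool_pos: [0.4824, 0.1048, 0.19]
tool_rot: [-0.508, 0.51, 0.492, -0.49]
contact_force: [-3.0, -1.0, 16.4]
gripper_width: 0.299
```

carry_out(
  rows=[
    [[0,0,0,0.002,0.2,0.006,10],[0,0,0,0.006,0.2,0.006,10],[0,0,0,0.006,0.1,0.004,10],[0,0,0,0,0.1,0,10]],
  ],
)

```text
time: 28.05
tool_pos: [0.483, 0.129, 0.1904]
tool_rot: [-0.508, 0.51, 0.493, -0.489]
contact_force: [-1.5, -0.7, 14.3]
gripper_width: 0.298
```

carry_out(
  rows=[
    [[0,0,0,0.004,0.12,0,10],[0,0,0,0.004,0.12,0,10],[0,0,0,0,0,0,10]],
  ],
)

```text
time: 28.35
tool_pos: [0.4834, 0.139, 0.1904]
tool_rot: [-0.508, 0.51, 0.493, -0.489]
contact_force: [-2.4, 0.9, 15.2]
gripper_width: 0.296
```

carry_out(
  rows=[
    [[0,0,0,0,0,0.4,10],[0,0,0,0,0,0.8,10],[0,0,0,0,0,0.8,10],[0,0,0,-0.4,0,0,10],[0,0,0,0,0,0,10]],
  ],
)

```text
time: 28.85
tool_pos: [0.4641, 0.1382, 0.2659]
tool_rot: [0.509, -0.509, -0.491, 0.491]
contact_force: [0.2, -0.8, -4.5]
gripper_width: 0.296
```

```bash
python3 - <<'E'
from h import *
s=state();print(s['tool_pos'],s['contact_force'],s['ft_torque'],q2R(s['tool_rot']).round(4).tolist())
w=grab_frame('wrist');cv2.imwrite('pics/w9.png',w);cv2.imwrite('pics/w9z.png',cv2.resize(w[190:320,0:420],None,fx=1.9,fy=3,interpolation=2))
cv2.imwrite('pics/s9.png',cv2.resize(grab_frame('side')[230:400,290:390],None,fx=3.5,fy=3.5,interpolation=2));
E
```

```text
[0.46410006 0.13821655 0.2659002 ] [ 0.17704909 -0.80713815 -4.45798938] [-0.00452939 -0.04053229 -0.06037758] [[0.0361, -0.0009, -0.9993], [0.9993, 0.0001, 0.0361], [0.0001, -1.0, 0.0009]]
```

View pics/s9.png

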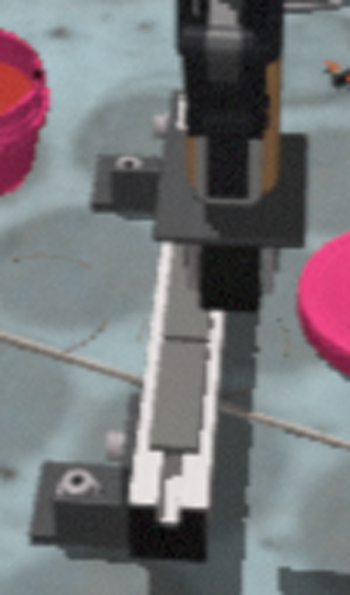

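View pics/w9.png

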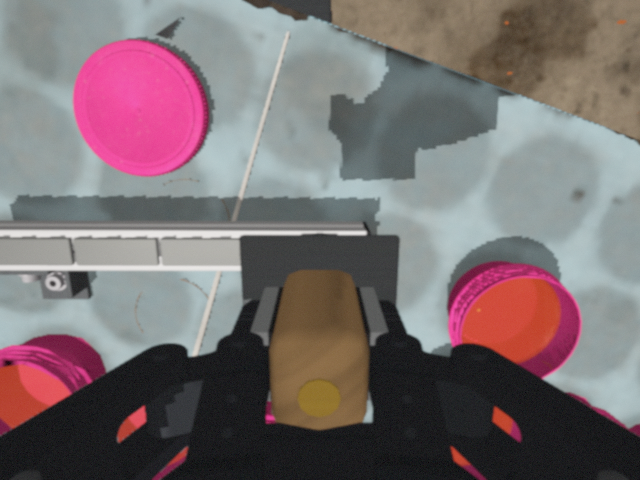

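carry_out(
  rows=[
    [[0,0,0,0,-0.5,0,10],[0,0,0,0,-0.9,0,10],[0,0,0.7,0,-0.9,0,10],[0,0,0.7,0,-0.9,0,10],[0,0,0.7,0,-0.9,0,10]],
  ],
)

```text
time: 29.45
tool_pos: [0.4647, -0.0272, 0.2645]
tool_rot: [0.472, -0.47, -0.527, 0.528]
contact_force: [0.6, -1.3, -4.1]
gripper_width: 0.299
```

carry_out(
  rows=[
    [[0,0,0.7,0,-0.9,0,10],[0,0,0,0,-0.9,0,10],[0,0,0,0,-0.9,0,10],[0,0,0,0,-0.9,0,10],[0,0,0,-0.1,-0.9,0,10]],
  ],
)

```text
time: 29.95
tool_pos: [0.4608, -0.2073, 0.2645]
tool_rot: [0.46, -0.458, -0.538, 0.538]
contact_force: [0.2, 0.6, -3.6]
gripper_width: 0.295
```

carry_out(
  rows=[
    [[0,0,0,-0.1,-0.9,0,10],[0,0,0,0,-0.9,0,10],[0,0,0,0,-0.7,0,10],[0,0,0,0,0,0,10],[0,0,0,0,0,0,10]],
  ],
)

```text
time: 30.45
tool_pos: [0.4567, -0.3061, 0.2644]
tool_rot: [-0.46, 0.458, 0.538, -0.538]
contact_force: [-0.4, 0.4, -3.4]
gripper_width: 0.297
```

```bash
python3 - <<'E'
from h import *
s=state();print(s['tool_pos'],s['contact_force'],s['ft_torque'],q2R(s['tool_rot']).round(4).tolist())
w=grab_frame('wrist');cv2.imwrite('pics/w10.png',w)
cv2.imwrite('pics/t10.png',cv2.resize(grab_frame('top')[190:330,130:350],None,fx=3.6,fy=3.6,interpolation=2));
cv2.imwrite('pics/s10.png',grab_frame('side'))
E
```

```text
[ 0.45670343 -0.30607549  0.26443426] [-0.35780396  0.39761887 -3.42124358] [ 0.05667447 -0.05995151  0.03236443] [[-0.157, -0.0024, -0.9876], [0.9876, 0.0027, -0.1571], [0.0031, -1.0, 0.0019]]
```

View pics/w10.png

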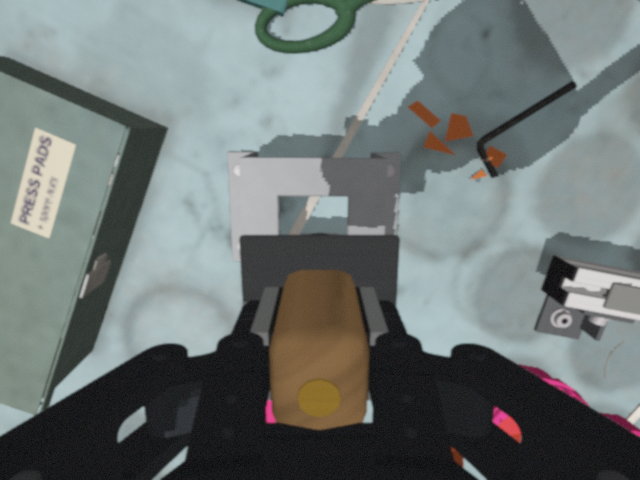

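View pics/t10.png

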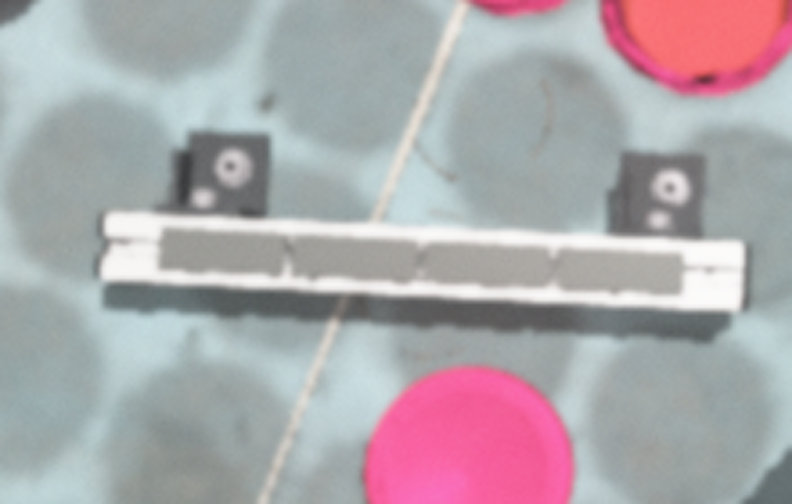

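View pics/s10.png

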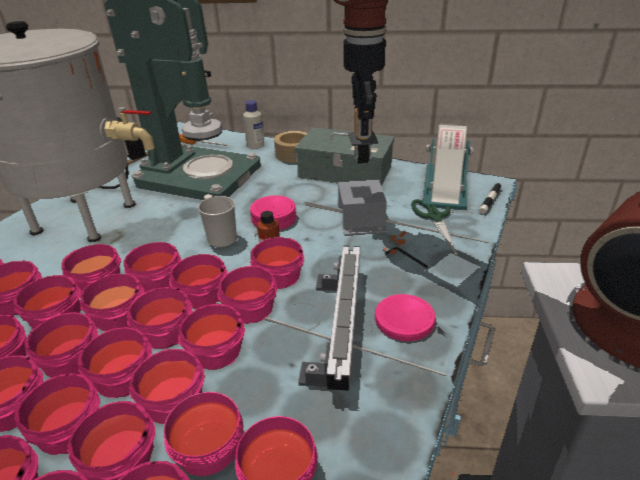

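```bash
python3 - <<'E'
from h import *
s=state();C=cam('wrist',s['tool_pos'],s['tool_rot']);Rt=q2R(s['tool_rot'])
for n,p in dict(hl=(278,215),hr=(348,215),ht=(313,195.5),pl=(230,170),pr=(400,170),pt=(313,157)).items():
    w=px2w(C,p,.062);d=Rt.T@(w-s['tool_pos']);print(n,w.round(4),'tool',d.round(4))
E
```

```text
hl [ 0.4532 -0.3332  0.062 ] tool [-0.0276  0.2035  0.0082]
hr [ 0.4458 -0.2869  0.062 ] tool [0.0193 0.2035 0.0081]
ht [ 0.4365 -0.3121  0.062 ] tool [-0.0041  0.2035  0.0213]
pl [ 0.4285 -0.368   0.062 ] tool [-0.058   0.2035  0.0381]
pr [ 0.411  -0.2588  0.062 ] tool [0.0526 0.2036 0.038 ]
pt [ 0.4117 -0.316   0.062 ] tool [-0.004   0.2035  0.0464]
```

carry_out(
  rows=[
    [[0,0,0,0.01,-0.09,-0.3,10],[0,0,0,0,0,-0.7,10],[0,0,0,0,0,-0.4,10],[0,0,0,0,0,-0.1,10],[0,0,0,0,0,0,10]],
  ],
)

```text
time: 31.1
tool_pos: [0.4572, -0.3089, 0.2052]
tool_rot: [-0.459, 0.458, 0.538, -0.538]
contact_force: [-0.9, -0.3, -3.7]
gripper_width: 0.294
```

carry_out(
  rows=[
    [[0,0,0,0,0,-0.12,10],[0,0,0,0,0,-0.12,10],[0,0,0,0,0,-0.12,10]],
  ],
)

```text
time: 31.4
tool_pos: [0.4579, -0.3098, 0.1927]
tool_rot: [0.458, -0.459, -0.538, 0.538]
contact_force: [1.1, 0.6, -3.4]
gripper_width: 0.295
```

carry_out(
  rows=[
    [[0,0,0,-0.02,0,-0.2,10],[0,0,0,0,0,-0.2,10],[0,0,0,0,0,-0.2,10]],
  ],
)

```text
time: 31.7
tool_pos: [0.4566, -0.3094, 0.1672]
tool_rot: [-0.459, 0.459, 0.538, -0.538]
contact_force: [-0.6, 1.2, -3.5]
gripper_width: 0.298
```

carry_out(
  rows=[
    [[0,0,0,0,0,-0.2,10],[0,0,0,0,0,-0.15,10],[0,0,0,0,0,-0.08,10],[0,0,0,0,0,0,10]],
  ],
)

```text
time: 32.1
tool_pos: [0.4565, -0.3092, 0.1502]
tool_rot: [-0.459, 0.458, 0.538, -0.538]
contact_force: [-0.0, 0.2, -4.0]
gripper_width: 0.3
```

carry_out(
  rows=[
    [[0,0,0,0,0,-0.06,10],[0,0,0,0,0,-0.05,10],[0,0,0,0,0,-0.025,10],[0,0,0,0,0,0,10]],
  ],
)

```text
time: 32.5
tool_pos: [0.4568, -0.3094, 0.1454]
tool_rot: [-0.459, 0.459, 0.538, -0.538]
contact_force: [-0.3, 0.1, -4.2]
gripper_width: 0.294
```

carry_out(
  rows=[
    [[0,0,0,0,0,-0.025,10],[0,0,0,0,0,0,10]],
  ],
)

```text
time: 32.7
tool_pos: [0.4569, -0.3096, 0.1447]
tool_rot: [0.459, -0.459, -0.538, 0.538]
contact_force: [0.1, -0.2, -2.9]
gripper_width: 0.294
```

carry_out(
  rows=[
    [[0,0,0,0,0,-0.02,10],[0,0,0,0,0,0,10],[0,0,0,0,0,0,35],[0,0,0,0,0,0,45],[0,0,0,0,0,0,60]],
  ],
)

```text
time: 33.2
tool_pos: [0.457, -0.3097, 0.144]
tool_rot: [0.458, -0.459, -0.538, 0.538]
contact_force: [-0.6, -1.0, 0.0]
gripper_width: 0.68
```

carry_out(
  rows=[
    [[0,0,0,0,0,0,80],[0,0,0,0,0,0,85],[0,0,0,0,0,0,85],[0,0,0,0,0,0,85]],
  ],
)

```text
time: 33.6
tool_pos: [0.4568, -0.3095, 0.1436]
tool_rot: [0.459, -0.459, -0.538, 0.538]
contact_force: [-0.3, 0.0, -0.9]
gripper_width: 0.998
```

carry_out(
  rows=[
    [[0,0,0,0,0,0.3,85],[0,0,0,0,0,0.8,85],[0,0,0,0,0,0.9,85],[0,0,0,0,0,0.9,85],[0,0,0,0,0,0,85]],
  ],
)

```text
time: 34.1
tool_pos: [0.459, -0.3114, 0.2678]
tool_rot: [0.454, -0.463, -0.538, 0.538]
contact_force: [0.7, -1.1, -0.1]
gripper_width: 0.996
```

```bash
python3 - <<'E'
from h import *
s=state();print(s['tool_pos'],s['contact_force'])
w=grab_frame('wrist');cv2.imwrite('pics/w11.png',w)
cv2.imwrite('pics/s11.png',cv2.resize(grab_frame('side')[130:400,290:460],None,fx=2.2,fy=2.2,interpolation=2))
E
```

```text
[ 0.45899896 -0.31136791  0.26783825] [ 0.6939726  -1.08601931 -0.05892161]
```

View pics/w11.png

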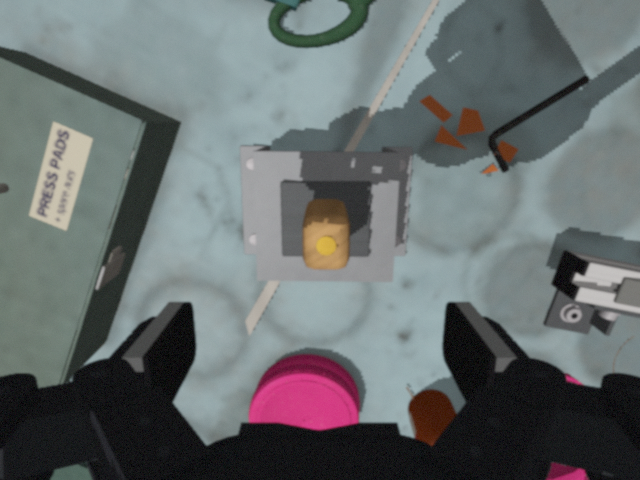

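View pics/s11.png

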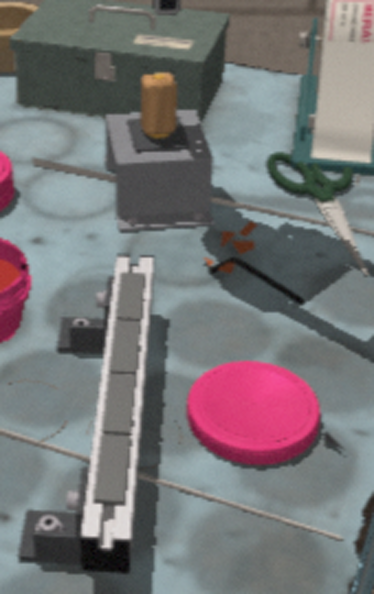

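carry_out(
  rows=[
    [[0,0,-0.7,0,0.9,0,85],[0,0,-0.7,0,0.9,0,85],[0,0,-0.7,0,0.9,0,85],[0,0,-0.7,0,0.9,0,85],[0,0,0,0,0.9,0,85]],
  ],
)

```text
time: 34.7
tool_pos: [0.4557, -0.1278, 0.2578]
tool_rot: [0.51, -0.508, -0.49, 0.491]
contact_force: [0.2, -0.2, -0.1]
gripper_width: 1.001
```

carry_out(
  rows=[
    [[0,0,0,0,0.9,-0.3,85],[0,0,0,0,0.9,-0.6,85],[0,0,0,0,0.3,-0.6,85],[0,0,0,0,0,0,85],[0,0,0,0,0,0,85]],
  ],
)

```text
time: 35.2
tool_pos: [0.4561, -0.0455, 0.1987]
tool_rot: [0.51, -0.508, -0.49, 0.492]
contact_force: [0.5, 0.3, -0.6]
gripper_width: 0.996
```

```bash
python3 - <<'E'
from h import *
s=state();print(s['tool_pos'],s['contact_force'])
w=grab_frame('wrist');cv2.imwrite('pics/w12.png',w)
E
```

```text
[ 0.45608232 -0.04545365  0.19866527] [ 0.51117316  0.29103513 -0.56537912]
```

carry_out(
  rows=[
    [[0,0,0,0,0.9,0,85],[0,0,0,0,0.9,0,85],[0,0,0,0,0.9,0,85],[0,0,0,0,0,0,85],[0,0,0,0,0,0,85]],
  ],
)

```text
time: 35.75
tool_pos: [0.4577, 0.062, 0.2011]
tool_rot: [-0.508, 0.51, 0.491, -0.491]
contact_force: [0.1, -0.8, 0.3]
gripper_width: 0.991
```

```bash
python3 - <<'E'
from h import *
s=state();print(s['tool_pos'],s['contact_force'])
w=grab_frame('wrist');cv2.imwrite('pics/w13.png',w)
E
```

```text
[0.45765183 0.06199212 0.20105523] [ 0.13186402 -0.8054504   0.30110802]
```

View pics/w12.png

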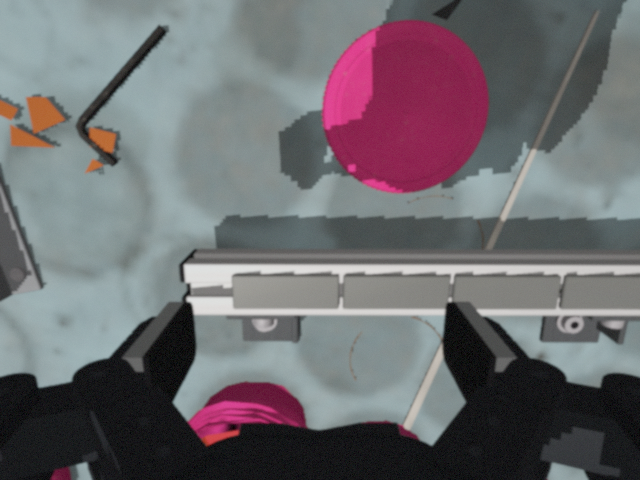

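View pics/w13.png

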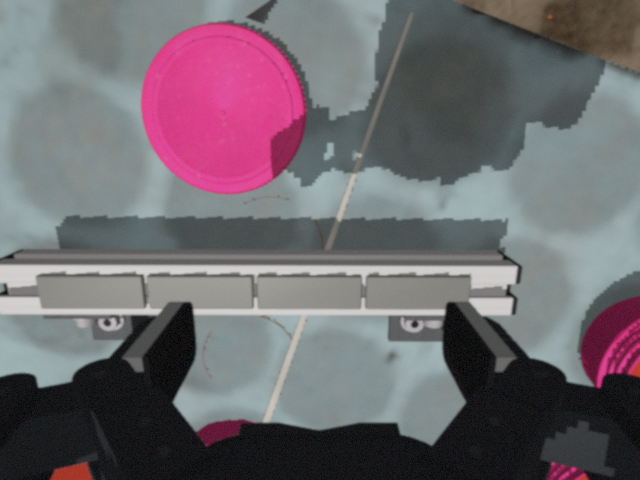

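carry_out(
  rows=[
    [[0,0,0,0,0,0.7,85],[0,0,0,0,0,0.8,85],[0,0,0,0,0,0.5,85],[0,0,0,0,0,0,85],[0,0,0,0,0,0,85]],
  ],
)

```text
time: 36.3
tool_pos: [0.457, 0.0614, 0.2798]
tool_rot: [-0.509, 0.51, 0.49, -0.49]
contact_force: [0.3, -0.2, -0.0]
gripper_width: 0.991
```

```bash
python3 - <<'E'
from h import *
s=state();print(s['tool_pos'],s['contact_force']);print(job_done())
E
```

```text
[0.45701239 0.06135805 0.27982165] [ 0.25915517 -0.2347261  -0.04219158]
the job is handed in; nothing more can be done
None
```

I pressed all four strip lengths down with the roller, rolled it over the whole strip, hung it back in its holder and handed the job in at about 36 s. `job_done()` gave no verdict.

**Pressing and rolling:** I first pressed each length at its middle. I then rolled the strip from 8 mm short of its right end to 5 mm short of its left end. The push was about 18–24 N at the readings I took, up to about 26 N with the sideways load, against the 38 N limit. I felt no step where the wheel crossed from one length to the next.

**Last checks:** The close wrist pictures show all four lengths alike and flat, with the same thin shadow along each. The roller stands upright with its guard plate on the holder and is released. The lid, bottle and hex key look unmoved. The gripper was clear and read no force at hand-in. I judged the seating by feel and by eye, and did not measure the 1 mm and 0.02 rad limits.

**What disagreed:**
- **Fence stiffness:** The fence was not rigid as described. Under about 20 N it was stiff at the left end but gave more towards the right, about 2 mm at length 3, and sprang back when I eased off there. Wrist pictures showed the gripper really getting that much nearer the fence, with no slip of the roller in the fingers. I went by push force rather than height there.
- **Camera offset:** The wrist camera put the holder 2–4 mm to the right of where the top camera and the grasp had it. I took a point in between and the roller went in without resistance.

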